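Bring the snap ring to its groove on the weaving turntable's axle

ROBOT

A 7-joint arm with a two-finger parallel gripper is mounted at the origin on the work surface. World frame = base frame: x ahead of the robot, y to its left, z up, the work surface at z = 0. Lengths are in m, angles in rad, forces in N, time in s.
With the tool pointing down it reaches from about 0.425 to 0.875 m from the base axis. Payload 4.7 kg.
Tool frame: the origin (TCP) lies at the very end of the fingers, on their centre line; the grasp point (between the pads) lies 19 mm behind it; x points along the fingers, y is the direction in which the jaws open and shut, and the axes are right-handed (so a half turn about x gives the same grasp; the last joint's range is limited). The gripper opens to 87 mm and grips with 3 to 60 N. Pads are 19 mm wide; open, the fingers measure 117 mm over their backs; the gripper's body (75 mm by 190 mm) begins 51 mm behind the grasp point.
Start: joints at [-1.271, 0.321, -0.07, 1.45, 0.023, 1.371, -0.057], TCP at [0.183, 0.624, 0.223] pointing down, gripper open.
Joint ranges: [-2.86, 2.86], [-0.3, 2.09], [-1.38, 1.24], [0.06, 2.45], [-1.56, 4.7], [0.09, 2.05], [-2.69, 2.69]. Speed limits (rad/s): [2.57, 2.57, 3.14, 3.14, 3.14, 3.14, 3.14].

INTERFACE

Orientations are given as a rotation vector (axis times angle).
In Python, from bench import ctrl gives the robot as it stands.
- The arm moves only by the tool step_arm, never from a script. Its argument "increments" is one flat list of numbers, 6 for each row, row after row: the shift along the tool's x, y, z in cm, then the turn, a rotation vector about the tool's x, y, z in rad. In form: [tx, ty, tz, ax, ay, az, tx, ty, tz, ax, ay, az, ...]. A call has 1 to 12 rows; each row shifts and turns the commanded pose from where the row before left it, along the tool's axes as they then stand; what a row does not reach is not made up. A row lasts 1/8 s, in which the tool goes at most 62.5 mm and 10.7 degrees, less where a joint would pass 70% of its speed; a pose out of reach is approached as far as the arm can. A call with a gripper value outside its range is refused whole. "fingers" is the opening in per cent of the stroke, from 0 (shut) to 100 (fully open), set as the call begins (left out, the last holds). The fingers move at their own pace and stop on an object; "force" is the grip in N (left out, the last holds). Time passes only in rows, so rows that do not move let the fingers close. It gives the time, the measured TCP pose, the force and the opening at its end, in the units of the state.
- ctrl.get_state(): the state, without advancing time (a new reading comes with each control period).
- ctrl.get_image(name): name is "scene" or "top"; returns the picture (400x640x3 uint8, red, green, blue); there is no depth.
- ctrl.camera_params(name): a dict with "vertical_fov" (degrees; the focal length in pixels is half the picture's height over the tangent of half this angle, whatever the lens; pixels are square), "cx", "cy" (the principal point, pixels), "R" (3x3) and "t" (3): a world point X has camera coordinates R X + t. Camera axes: x right, y down, z forward; pixel columns grow to the right and rows downward; lengths in m; the calibration is good to about 2 mm. A picture is of the moment at which its call begins. camera_params takes no time and is no camera call.
- ctrl.close_job(): hands the job in, once; it reports no verdict.
Trained networks look in the newest picture that a camera, given by its name, has taken for a name from the list of things; names that differ only in an ending like _2 or _b are one class to them, and where a whole thing is asked for, a point or a joint stands for the part that bears it (a point fixed in the world has none). Each returns a list of dicts, best first, with "score" (0 to 1); they miss things now and then, are a little off and sometimes report something else, mostly with a low value. They report only what shows in the picture. A call takes as long as a camera call. They do not tell look-alikes from the thing itself.
- ctrl.search_frame(camera, name): "xyz" ([x, y, z] in m, in the coordinates of the camera as it stood for that picture, good to about 4 mm: the middle of the surface that is visible of it).
- ctrl.silhouettes(camera, name): "pixels" (400x640 bool, what is visible of it).
- ctrl.spot_point(camera, name): "xyz" ([x, y, z] in m, in the coordinates of the camera as it stood for that picture, good to about 4 mm: a listed point, or the origin of a listed thing).
The state is a dict: "time": time; "joint_positions": joint angles; "qd": joint speeds; "joint_torque": joint torques, N m; "position": TCP position; "tool_rot": TCP orientation; "ft_force": force on the tool from outside, world axes, zero at the start; "torque": the same for the moment, N m; "grip_width": opening from 0.0 (shut) to 1.0 (fully open).
Only numpy, scipy, OpenCV 4.12 (cv2) and the standard library are available. Lean on these libraries where they do the work, as an engineer would, in place of code of your own. Each camera call takes 0.05 s, during which the arm holds its last target.

TASK

The weaving turntable is back together and only its snap ring is missing. Take the snap-ring pliers out of the block by the blue grips, put the tips into the gap of the black ring in the tray, squeeze gently so that the ring opens just enough to pass the axle stub (more than 44 mm between its ends bends it for good), slide it down over the stub without force until it is level with the groove right above the brass washer, and finish there: still squeezing, holding the ring level and spread clear of the stub for the final look before it is let snap in. Leave everything else where it is.

Things in the scene. Friction and masses are not known exactly. Their poses are not given: they have to be found in the camera images.
- pliers: snap-ring pliers standing in the tool block, tips down, about 0.16 kg. Origin on their middle line 66 mm below the pivot, 0-3 mm above the tip ends. z up towards the grips, y across the two levers, x across the flat side; the same turned half round about z. Pivot housing 16 x 28 mm (x, y), z 56-76 mm. Lift straight up by 70 mm or more to clear the block
- handle_l (a point): outer face of the blue +y grip, 120 mm above the pliers' origin: the place to squeeze, both grips towards each other along y. Grips are 14 mm wide in x, z about 98 to 140 mm. At rest the two handle points are 55 mm apart (60 mm over the grip ends) and a spring holds them apart with about 5 N
- handle_r (a point): outer face of the blue -y grip, likewise. Squeezing the grips SPREADS the tips: 1.3 mm per mm that they come together. With the ring on the tips its ends are about 32 mm apart with the handle points 35 mm apart, 38 mm at 30 mm and 44 mm at 26 mm; this takes 12 to 25 N on each grip
- tip_l (a point): lowest outer corner of the +y steel tip. A tip is 6 mm in x, 4 mm in y; its serrated outer face pushes on the ring's end. At rest the two tip points are 7 mm apart and the tips 9 mm over all (4 mm higher up). Tips swing up 2-3 mm against the pliers as they spread
- tip_r (a point): lowest outer corner of the -y steel tip, likewise
- tool_block: wooden block 101 x 84 x 62 mm, fixed, with a slot for the pliers: their pivot housing rests on its top, the tips hang about 59 mm deep in the slot. An orange and a dark wooden tool handle stick 46 mm out of its top, 42 mm from the pliers on the +x side. Origin below the pliers, on the table
- tray: low aluminium tray 150 x 118 mm (x, y), rim 14 mm high, fixed; the snap ring lies flat on its floor, 4 mm above the table. Origin in the middle of its underside
- snap_ring: black steel spring ring without eyes, about 25 g, 4 mm thick, inner diameter 36 mm, 49 mm outside, open on its -x side. Origin at the circle's centre on the underside, z up. The gap's end faces lie 13 to 31 mm from the origin along -x and face each other in y. Spread to 38 mm between the ends, its opening is about 41 mm wide, its middle 4 mm from the origin towards -x
- end_l (a point): on the face of the ring's +y end, 27 mm from the ring's origin along -x, at half thickness. The tips belong here: middle line of the pliers half way between end_l and end_r, pliers y along ring y, tip ends just above the floor that the ring lies on
- end_r (a point): on the face of the ring's -y end, likewise. The two end points are 18 mm apart with the ring relaxed; it passes the stub from about 30 mm; beyond 44 mm it is bent for good. Pushed apart by the tips, the ends are gripped by them and the ring can be lifted
- turntable: weaver's turntable, fixed: green foot, wooden top 216 mm across (60 mm above the table), aluminium hub, brass washer 68 mm across, and the upright steel axle stub, 39 mm in diameter, ending 98 mm above the table; its last 8 mm taper to 26 mm diameter. Origin on the table on the stub's axis
- groove (a point): on the stub's axis at the groove's lower edge, which is the top face of the brass washer, 75 mm above the table. The groove (36 mm diameter) goes up from here by 6 mm
- secateurs: bystander: secateurs with one red and one yellow handle, lying flat, about 170 mm long. Origin in the middle of its underside
- grease_tin: bystander: round blue tin with a steel lid, 64 mm across, 55 mm tall. Origin in the middle of its underside
- basket: bystander: small lidded woven pot, about 102 mm across, 95 mm tall. Origin in the middle of its underside
- coaster: bystander: round green woven coaster, 84 mm across, 9 mm thick. Origin in the middle of its underside
- bobbin: bystander: wooden bobbin standing upright, 52 mm across, 68 mm tall. Origin in the middle of its underside
- spacer: bystander: loose brass spacer ring lying flat, 64 mm across, 14 mm tall (not the snap ring). Origin in the middle of its underside
Mind the look-alikes: they are no part of the job. Of the things like the snap_ring, leave any that is orange; of the rest the smaller one is meant. Of the things that look like the pliers, the middle-sized one is meant.

How it is judged:
By the outcome, as a careful person would: the job done as asked, in the order asked, and still so for the second after the job is handed in, while the arm keeps its last pose, push and grip.
It also fails if it takes over 58 s, if anything falls off the work surface, if the arm or the gripper's body presses on something with over 40 N, if the wrist force passes 120 N, or if a joint passes its speed limit or range.

## Working session

There is one attempt and no reset: what is moved stays moved. The work goes in short steps, Python scripts to look and compute and a tool call to move; the robot and the scene stay as the last step left them, time stands still between calls to the robot, and variables do not carry over. Pictures are saved under pics/ and viewed, and the job is handed in when it is done.

Besides the shell and the picture viewer there is one more tool, called after ">>>" as name(argument=value, ...) on one line, values as JSON. step_arm: Moves the arm, as the interface text tells. Its arguments: {"type":"object","properties":{"increments":{"type":"array","items":{"type":"number"}},"fingers":{"type":"number"},"force":{"type":"number"}},"required":["increments"]}

```bash
mkdir -p pics; ls; cat > h.py <<'E'
import numpy as np, cv2
from bench import ctrl
def save(cam,fn):
    im=ctrl.get_image(cam); cv2.imwrite('pics/'+fn,cv2.cvtColor(im,cv2.COLOR_RGB2BGR)); return im
def w(cam,p):
    c=ctrl.camera_params(cam); R=np.array(c['R']); t=np.array(c['t']); return R.T@(np.array(p)-t)
def foc(c): return 200/np.tan(np.radians(c['vertical_fov'])/2)
def proj(cam,X):
    c=ctrl.camera_params(cam); p=np.array(c['R'])@np.array(X)+np.array(c['t']); f=foc(c)
    return np.array([c['cx']+f*p[0]/p[2],c['cy']+f*p[1]/p[2]])
def ray(cam,uv,z):
    c=ctrl.camera_params(cam); R=np.array(c['R']); t=np.array(c['t']); f=foc(c)
    d=R.T@np.array([(uv[0]-c['cx'])/f,(uv[1]-c['cy'])/f,1]); o=-R.T@t
    return o+d*(z-o[2])/d[2]
E
python3 - <<'E'
from h import *
save('scene','s0.png');save('top','t0.png')
for c in('scene','top'):
    print(c,{k:np.round(v,3).tolist() for k,v in ctrl.camera_params(c).items()})
    p=ctrl.camera_params(c);print(-np.array(p['R']).T@np.array(p['t']))
for n in ['pliers','snap_ring','handle_l','handle_r','end_l','end_r','turntable','groove','tool_block','tray']:
  for c in('scene','top'):
    for d in ctrl.spot_point(c,n): 
        X=w(c,d['xyz']);print(n,c,round(d['score'],2),X.round(3),proj(c,X).round(0))
s=ctrl.get_state();print(s)
E
```

```text
pics
scene {'vertical_fov': 49.922, 'cx': 322.11, 'cy': 192.059, 'R': [[0.628, 0.777, -0.024], [0.452, -0.39, -0.803], [-0.633, 0.493, -0.596]], 't': [-0.394, -0.164, 1.618]}
[ 1.34601352 -0.55637315  0.82362025]
top {'vertical_fov': 46.268, 'cx': 317.18, 'cy': 203.237, 'R': [[0.102, -0.995, -0.004], [-0.972, -0.099, -0.215], [0.213, 0.026, -0.977]], 't': [-0.024, 0.608, 1.123]}
[0.35326357 0.00702106 1.22745906]
pliers scene 0.61 [ 0.482 -0.411  0.004] [163. 274.]
pliers scene 0.5 [ 0.385 -0.299  0.002] [188. 236.]
pliers top 0.76 [ 0.481 -0.411  0.008] [485. 273.]
pliers top 0.66 [ 0.5   -0.266  0.01 ] [430. 260.]
pliers top 0.51 [ 0.387 -0.302 -0.   ] [441. 305.]
snap_ring scene 0.5 [ 0.363  0.282 -0.001] [337. 162.]
snap_ring scene 0.46 [0.489 0.445 0.004] [395. 158.]
snap_ring scene 0.37 [0.52  0.298 0.005] [372. 177.]
snap_ring top 0.47 [0.367 0.282 0.001] [213. 290.]
snap_ring top 0.47 [0.487 0.447 0.003] [158. 237.]
snap_ring top 0.45 [0.521 0.299 0.005] [216. 230.]
handle_l scene 0.58 [ 0.486 -0.238  0.124] [216. 211.]
handle_l scene 0.55 [ 0.512 -0.426  0.152] [146. 240.]
h
[... 2491 characters left out ...]
621 -0.02  -0.   ] [339. 206.]
{'time': 1.1, 'joint_positions': array([-1.27090997,  0.32098428, -0.07011322,  1.45050081,  0.02260154,
        1.37077521, -0.05691202]), 'qd': array([-0.00061567,  0.00015037, -0.00029215, -0.00098466, -0.0001967 ,
        0.00037808,  0.00037854]), 'joint_torque': array([ 4.02307587e-04, -4.91110003e+01, -4.02846308e-01, -3.12781799e+01,
       -6.34931820e-02,  3.39384377e-02,  1.04336644e-05]), 'position': array([0.18326704, 0.62365902, 0.22259644]), 'tool_rot': array([ 0.22438986,  1.55907609, -0.22421163]), 'ft_force': array([0.25500714, 0.24514887, 0.09892917]), 'torque': array([ 0.04370564, -0.00592115, -0.00584098]), 'grip_width': 0.9967610399907104}
```

View pics/s0.png

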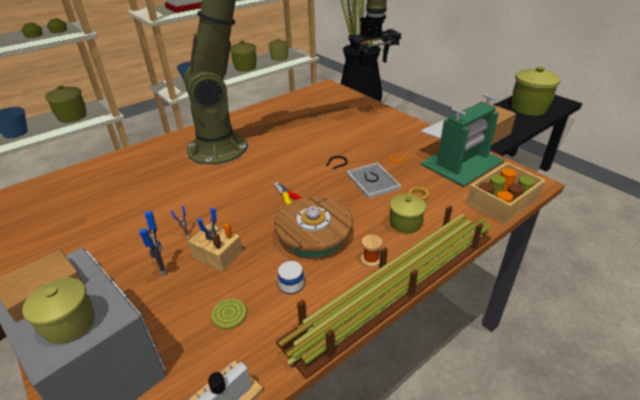

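View pics/t0.png

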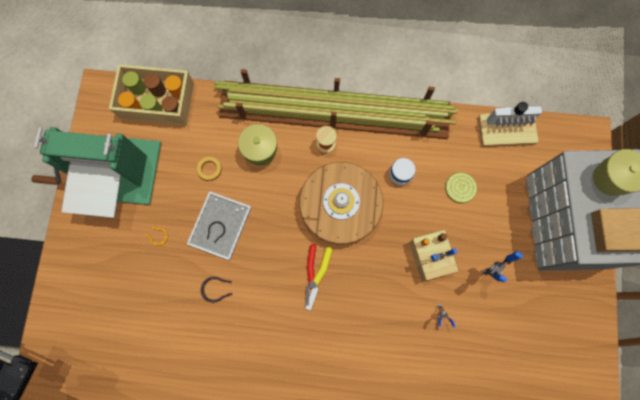

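```bash
python3 - <<'E'
import cv2
t=cv2.imread('pics/t0.png')
a=cv2.resize(t[190:350,400:540],None,fx=4,fy=4,interpolation=2)[:600]
b=cv2.resize(t[200:320,130:270],None,fx=5,fy=5,interpolation=2)
cv2.imwrite('pics/ca.png',a);cv2.imwrite('pics/cb.png',b)
E
```

```text
(no output)
```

View pics/ca.png

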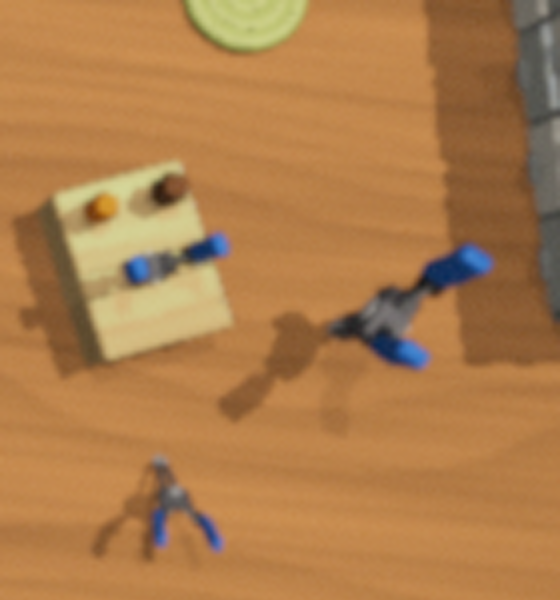

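View pics/cb.png

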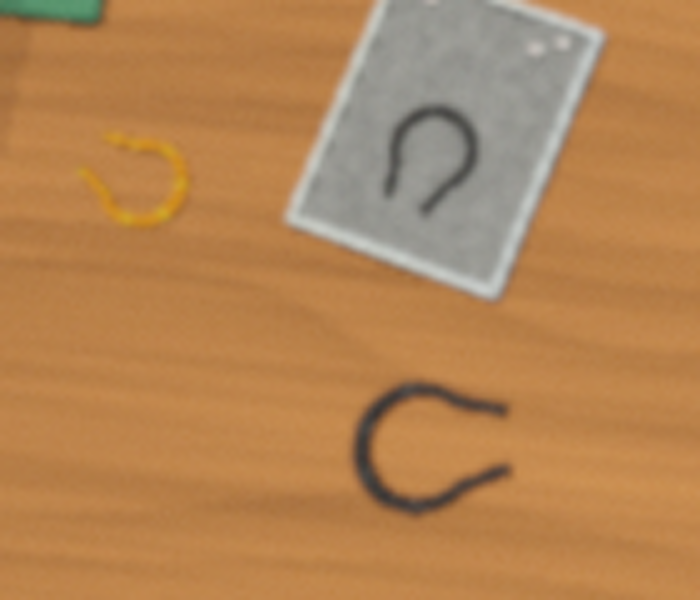

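Pliers candidates: one in the block (top ~430,256), a larger one standing at (495,270), and a small one at (441,318). The middle-sized one is in the block, as the task says. Ring candidates: the black ring in the tray at (216,231), a larger black one at (215,290), and an orange one at (157,236). The one meant is the smaller black ring in the tray, as the crops confirm.

Next I'll refine these positions by pixel segmentation.

```bash
cat >> h.py <<'E'
def PM(cam):
    c=ctrl.camera_params(cam); f=foc(c)
    K=np.array([[f,0,c['cx']],[0,f,c['cy']],[0,0,1]]); return K@np.c_[np.array(c['R']),np.array(c['t'])]
def tri(us,ut):
    X=cv2.triangulatePoints(PM('scene'),PM('top'),np.array(us,float).reshape(2,1),np.array(ut,float).reshape(2,1))
    X=X[:3,0]/X[3,0]; return X, np.r_[proj('scene',X)-us,proj('top',X)-ut]
def blobs(im,mask,roi,mn=6):
    m=np.zeros(mask.shape,np.uint8); x0,y0,x1,y1=roi; m[y0:y1,x0:x1]=mask[y0:y1,x0:x1]
    n,l,st,c=cv2.connectedComponentsWithStats(m)
    return [(c[i].round(2),st[i].tolist()) for i in range(1,n) if st[i,4]>=mn]
E
python3 - <<'E'
from h import *
s=cv2.imread('pics/s0.png');t=cv2.imread('pics/t0.png')
def blue(i):
    i=i.astype(int);return ((i[...,0]-i[...,2]>50)).astype(np.uint8)
bs=blobs(s,blue(s),(190,195,240,265));bt=blobs(t,blue(t),(415,235,465,285))
print(bs,bt)
for a in bs:
  for b in bt:
    X,e=tri(a[0],b[0]);print(X.round(4),e.round(1))
cv2.imwrite('pics/cs.png',np.hstack([cv2.resize(s[190:270,180:260],None,fx=5,fy=5,interpolation=2),cv2.resize(s[150:230,330:410],None,fx=5,fy=5,interpolation=2)]))
# ring fit
for cam,im,roi in(('scene',s,(355,160,390,192)),('top',t,(200,215,232,248))):
    g=im.max(axis=2).astype(float); x0,y0,x1,y1=roi
    sub=g[y0:y1,x0:x1]; print(cam,sub.min(),np.percentile(sub,[10,50,90]))
E
```

```text
[(array([212.88, 214.2 ]), [211, 208, 5, 14, 50]), (array([200.73, 224.2 ]), [197, 219, 9, 12, 45])] [(array([452.48, 251.48]), [448, 249, 9, 5, 31]), (array([434.2 , 256.76]), [432, 254, 5, 6, 25])]
[ 0.5132 -0.2744  0.1494] [-6.6 -0.  -5.  -3.1]
[ 0.4939 -0.2509  0.1246] [ 0.1 -0.   0.1  0. ]
[ 0.5106 -0.293   0.1253] [ 0.1 -0.   0.1  0.1]
[ 0.4915 -0.2699  0.1006] [ 6.8 -0.3  5.5  2.9]
scene 50.0 [107. 122. 162.]
top 75.0 [110. 150. 155.]
```

View pics/cs.png

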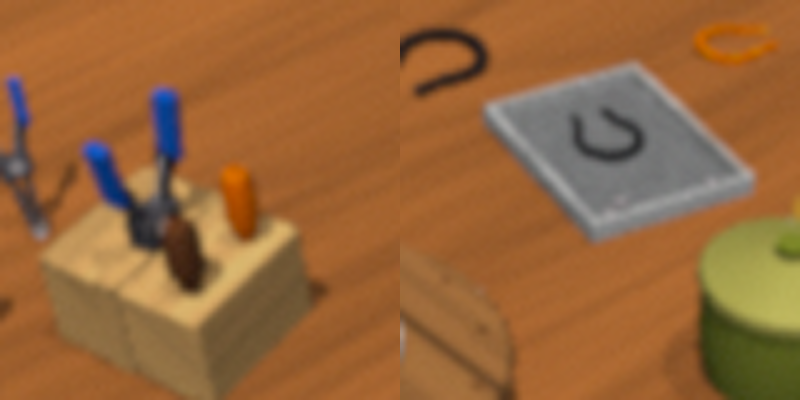

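```bash
cat > ringfit.py <<'E'
from h import *
from scipy.optimize import minimize
def outline(half_end=9.0, wid=5.0):
    a=np.radians(np.linspace(-133,133,60)); mid=21.25*np.c_[np.cos(a),np.sin(a)]
    arm=np.array([[-31,half_end+wid/2]]); 
    up=np.r_[mid[-1:],arm]; 
    return np.r_[[[-31,-(half_end+wid/2)]],mid,arm]
def render(cam,p,z,roi,S=8,**k):
    x,y,th=p; c=outline(**k)/1000; R=np.array([[np.cos(th),-np.sin(th)],[np.sin(th),np.cos(th)]])
    W=c@R.T+[x,y]; uv=np.array([proj(cam,[*q,z]) for q in W])
    x0,y0,x1,y1=roi; m=np.zeros(((y1-y0)*S,(x1-x0)*S),np.uint8)
    sc=np.linalg.norm(proj(cam,[x,y+.01,z])-proj(cam,[x,y-.01,z]))/.02
    sc2=np.linalg.norm(proj(cam,[x+.01,y,z])-proj(cam,[x-.01,y,z]))/.02
    pts=((uv-[x0,y0]+.5)*S*16-8).round().astype(np.int32)
    cv2.polylines(m,[pts.reshape(-1,1,2)],False,255,int(round(.0058*(sc+sc2)/2*S)),shift=4,lineType=cv2.LINE_AA)
    m=cv2.GaussianBlur(m.astype(np.float32),(0,0),0.7*S)
    return cv2.resize(m,(x1-x0,y1-y0),interpolation=cv2.INTER_AREA)
def fit(cam,im,p0,z,roi,**k):
    x0,y0,x1,y1=roi; g=-im[y0:y1,x0:x1].max(axis=2).astype(float); 
    g=cv2.GaussianBlur(g,(0,0),.5); g-=g.mean()
    def cost(p):
        m=render(cam,p,z,roi,**k); m=m-m.mean(); return -(m*g).sum()/np.sqrt((m*m).sum()*(g*g).sum()+1e-9)
    best=min((minimize(cost,np.array(p0)+d,method='Nelder-Mead',options=dict(initial_simplex=np.array(p0)+d+np.array([[0,0,0],[.005,0,0],[0,.005,0],[0,0,.15]]),xatol=1e-5,fatol=1e-5)) for d in np.array([[0,0,0],[.004,-.004,.1],[-.003,.004,-.1]])),key=lambda r:r.fun)
    return best.x,best.fun
E
python3 - <<'E'
from ringfit import *
s=cv2.imread('pics/s0.png');t=cv2.imread('pics/t0.png')
for cam,im,roi in(('scene',s,(360,165,386,187)),('top',t,(203,218,230,246))):
    x,f=fit(cam,im,[.5205,.2985,-.29],.006,roi); print(cam,x.round(4),np.degrees(x[2]).round(1),f)
    R=np.array([[np.cos(x[2]),-np.sin(x[2])],[np.sin(x[2]),np.cos(x[2])]]); print('endmid',(R@[-.027,0]+x[:2]).round(4))
    x0,y0,x1,y1=roi; a=im[y0:y1,x0:x1].max(axis=2); m=render(cam,x,.006,roi)
    v=np.hstack([a,255-m.astype(np.uint8)]);cv2.imwrite(f'pics/fit_{cam}.png',cv2.resize(v,None,fx=10,fy=10,interpolation=0))
E
```

```text
Traceback (most recent call last):
  File "ringfit.py", line 23, in fit
    best=min((minimize(cost,np.array(p0)+d,method='Nelder-Mead',options=dict(initial_simplex=np.array(p0)+d+np.array([[0,0,0],[.005,0,0],[0,.005,0],[0,0,.15]]),xatol=1e-5,fatol=1e-5)) for d in np.array([[0,0,0],[.004,-.004,.1],[-.003,.004,-.1]])),key=lambda r:r.fun)
  File "ringfit.py", line 23, in <genexpr>
    best=min((minimize(cost,np.array(p0)+d,method='Nelder-Mead',options=dict(initial_simplex=np.array(p0)+d+np.array([[0,0,0],[.005,0,0],[0,.005,0],[0,0,.15]]),xatol=1e-5,fatol=1e-5)) for d in np.array([[0,0,0],[.004,-.004,.1],[-.003,.004,-.1]])),key=lambda r:r.fun)
              ~~~~~~~~^^^^^^^^^^^^^^^^^^^^^^^^^^^^^^^^^^^^^^^^^^^^^^^^^^^^^^^^^^^^^^^^^^^^^^^^^^^^^^^^^^^^^^^^^^^^^^^^^^^^^^^^^^^^^^^^^^^^^^^^^^^^^^^^^^^^^^^^^^^^^^^^^^^^^^^^^^^^^^^^^
  File "ringfit.py", line 22, in cost
    m=render(cam,p,z,roi,**k); m=m-m.mean(); return -(m*g).sum()/np.sqrt((m*m).sum()*(g*g).sum()+1e-9)
  File "ringfit.py", line 10, in render
    W=c@R.T+[x,y]; uv=np.array([proj(cam,[*q,z]) for q in W])
                                ~~~~^^^^^^^^^^^^
  File "h.py", line 9, in proj
    c=ctrl.camera_params(cam); p=np.array(c['R'])@np.array(X)+np.array(c['t']); f=foc(c)
ValueError: time passes only in moves, steps and waits
```

```bash
sed -i 's/ctrl.camera_params(cam)/CP(cam)/; ' h.py && sed -i '2a import functools\n@functools.lru_cache\ndef CP(cam): return ctrl.camera_params(cam)' h.py
cat > rf.py <<'E'
from ringfit import *
s=cv2.imread('pics/s0.png');t=cv2.imread('pics/t0.png')
for cam,im,roi in(('scene',s,(360,165,386,187)),('top',t,(203,218,230,246))):
    x,f=fit(cam,im,[.5205,.2985,-.29],.006,roi); print(cam,x.round(4),np.degrees(x[2]).round(1),f)
    R=np.array([[np.cos(x[2]),-np.sin(x[2])],[np.sin(x[2]),np.cos(x[2])]]); print('endmid',(R@[-.027,0]+x[:2]).round(4))
    x0,y0,x1,y1=roi; a=im[y0:y1,x0:x1].max(axis=2); m=render(cam,x,.006,roi)
    v=np.hstack([a,255-m.astype(np.uint8)]);cv2.imwrite(f'pics/fit_{cam}.png',cv2.resize(v,None,fx=10,fy=10,interpolation=0))
E
python3 rf.py; python3 -c "from h import *;print(ctrl.get_state()['time'])"
```

```text
scene [ 0.5197  0.2968 -0.3303] -18.9 -0.7915947666381721
endmid [0.4942 0.3056]
top [ 0.5222  0.2973 -0.3395] -19.5 -0.9592751283885372
endmid [0.4967 0.3063]
1.1
```

View pics/fit_top.png

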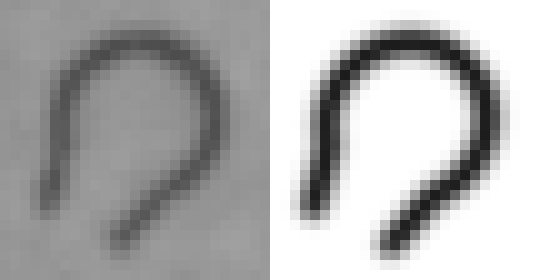

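View pics/fit_scene.png

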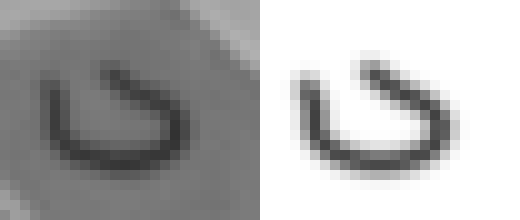

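```bash
cat > plan.py <<'E'
from h import *
from scipy.spatial.transform import Rotation as Rn
def Rt(yaw):  # tool pointing down, jaw y axis at world angle yaw
    x=np.array([0,0,-1.]); y=np.array([np.cos(yaw),np.sin(yaw),0]); return np.c_[x,y,np.cross(x,y)]
def plan(p0,R0,p1,yaw1,n,last=None):
    R1=Rt(yaw1); dR=(Rn.from_matrix(R0).inv()*Rn.from_matrix(R1)).as_rotvec()
    out=[];p=np.array(p0,float);R=R0.copy()
    for i in range(n):
        d=(np.array(p1)-p)/(n-i); rv=(Rn.from_matrix(R).inv()*Rn.from_matrix(R1)).as_rotvec()/(n-i)
        row=np.r_[(R.T@d*100),rv]; row=row.round(2 if n>1 else 3); row[3:]=np.r_[rv].round(3)
        out+=row.tolist(); p=p+R@row[:3]/100; R=R@Rn.from_rotvec(row[3:]).as_matrix()
    print([float(v)+0.0 for v in np.round(out,3)]); print('end',p.round(4),'yaw',np.degrees(np.arctan2(R[1,1],R[0,1])).round(2))
    return p,R
def st(v=True):
    s=ctrl.get_state(); R=Rn.from_rotvec(s['tool_rot']).as_matrix()
    if v: print('t',s['time'],'p',s['position'].round(4),'yaw',np.degrees(np.arctan2(R[1,1],R[0,1])).round(2),'tilt',R[:,0].round(3),'F',s['ft_force'].round(2),'w',round(s['grip_width']*87,2),'q7',s['joint_positions'][6].round(2))
    return s,R
E
python3 - <<'E'
from plan import *
s,R=st()
p,R=plan(s['position'],R,[.53,.25,.235],np.radians(60),12)
yp=np.radians(180-68.4)
p,R=plan(p,R,[.502,-.272,.235],yp,12)
E
```

```text
t 1.1 p [0.1833 0.6237 0.2226] yaw 73.63 tilt [ 0.  0. -1.] F [0.26 0.25 0.1 ] w 86.72 q7 -0.06
[-0.1, -2.17, 3.65, 0.02, 0.0, 0.0, -0.1, -2.1, 3.69, 0.02, 0.0, 0.0, -0.1, -2.03, 3.73, 0.02, 0.0, 0.0, -0.1, -1.95, 3.77, 0.02, 0.0, 0.0, -0.11, -1.87, 3.81, 0.02, 0.0, 0.0, -0.1, -1.8, 3.85, 0.02, 0.0, 0.0, -0.11, -1.72, 3.89, 0.02, 0.0, 0.0, -0.1, -1.64, 3.92, 0.02, 0.0, 0.0, -0.11, -1.56, 3.95, 0.019, 0.0, 0.0, -0.1, -1.49, 3.98, 0.02, 0.0, 0.0, -0.11, -1.41, 4.01, 0.019, 0.0, 0.0, -0.1, -1.33, 4.03, 0.02, 0.0, 0.0]
end [0.53   0.2501 0.235 ] yaw 59.99
[0.0, -3.88, 1.97, -0.075, 0.0, 0.0, 0.0, -4.02, 1.68, -0.075, 0.0, 0.0, 0.0, -4.14, 1.37, -0.075, 0.0, 0.0, 0.0, -4.23, 1.06, -0.075, 0.0, 0.0, 0.0, -4.29, 0.74, -0.075, 0.0, 0.0, 0.0, -4.34, 0.41, -0.075, 0.0, 0.0, 0.0, -4.36, 0.09, -0.075, 0.0, 0.0, 0.0, -4.35, -0.24, -0.075, 0.0, 0.0, 0.0, -4.32, -0.56, -0.075, 0.0, 0.0, 0.0, -4.26, -0.89, -0.075, 0.0, 0.0, 0.0, -4.19, -1.2, -0.075, 0.0, 0.0, -0.01, -4.08, -1.51, -0.076, 0.0, 0.0]
end [ 0.502 -0.272  0.235] yaw 111.61
```

```bash
python3 - <<'E'
from plan import *
s,R=st()
p,R=plan(s['position'],R,[.53,.25,.235],np.radians(3),12)
p,R=plan(p,R,[.502,-.272,.235],np.radians(-68.4),12)
E
```

```text
t 1.1 p [0.1833 0.6237 0.2226] yaw 73.63 tilt [ 0.  0. -1.] F [0.26 0.25 0.1 ] w 86.72 q7 -0.06
[-0.1, -2.17, 3.65, 0.103, 0.0, 0.0, -0.1, -1.79, 3.85, 0.103, 0.0, 0.0, -0.1, -1.38, 4.02, 0.103, 0.0, 0.0, -0.1, -0.96, 4.14, 0.103, 0.0, 0.0, -0.11, -0.53, 4.21, 0.103, 0.0, 0.0, -0.1, -0.09, 4.25, 0.103, 0.0, 0.0, -0.11, 0.34, 4.23, 0.102, 0.0, 0.0, -0.1, 0.77, 4.18, 0.103, 0.0, 0.0, -0.11, 1.2, 4.08, 0.102, 0.0, 0.0, -0.1, 1.61, 3.93, 0.103, 0.0, 0.0, -0.11, 2.0, 3.75, 0.102, 0.0, 0.0, -0.1, 2.38, 3.52, 0.103, 0.0, 0.0]
end [0.53  0.25  0.235] yaw 2.98
[0.0, -0.46, 4.33, 0.104, 0.0, 0.0, 0.0, -0.01, 4.36, 0.104, 0.0, 0.0, 0.0, 0.45, 4.33, 0.104, 0.0, 0.0, 0.0, 0.89, 4.26, 0.104, 0.0, 0.0, 0.0, 1.33, 4.15, 0.104, 0.0, 0.0, 0.0, 1.75, 3.99, 0.104, 0.0, 0.0, 0.0, 2.16, 3.78, 0.104, 0.0, 0.0, 0.0, 2.54, 3.54, 0.104, 0.0, 0.0, 0.0, 2.89, 3.26, 0.103, 0.0, 0.0, 0.0, 3.21, 2.94, 0.104, 0.0, 0.0, 0.0, 3.5, 2.59, 0.103, 0.0, 0.0, -0.01, 3.76, 2.22, 0.104, 0.0, 0.0]
end [ 0.502 -0.272  0.235] yaw -68.41
```

>>> step_arm(increments=[-0.1,-2.17,3.65,0.103,0.0,0.0,-0.1,-1.79,3.85,0.103,0.0,0.0,-0.1,-1.38,4.02,0.103,0.0,0.0,-0.1,-0.96,4.14,0.103,0.0,0.0,-0.11,-0.53,4.21,0.103,0.0,0.0,-0.1,-0.09,4.25,0.103,0.0,0.0,-0.11,0.34,4.23,0.102,0.0,0.0,-0.1,0.77,4.18,0.103,0.0,0.0,-0.11,1.2,4.08,0.102,0.0,0.0,-0.1,1.61,3.93,0.103,0.0,0.0,-0.11,2.0,3.75,0.102,0.0,0.0,-0.1,2.38,3.52,0.103,0.0,0.0], fingers=100)

```text
time: 2.6
position: [0.5311, 0.2482, 0.2352]
tool_rot: [1.175, 1.231, -1.174]
ft_force: [0.4, 0.8, 0.4]
grip_width: 1.001
```

>>> step_arm(increments=[0.0,-0.46,4.33,0.104,0.0,0.0,0.0,-0.01,4.36,0.104,0.0,0.0,0.0,0.45,4.33,0.104,0.0,0.0,0.0,0.89,4.26,0.104,0.0,0.0,0.0,1.33,4.15,0.104,0.0,0.0,0.0,1.75,3.99,0.104,0.0,0.0,0.0,2.16,3.78,0.104,0.0,0.0,0.0,2.54,3.54,0.104,0.0,0.0,0.0,2.89,3.26,0.103,0.0,0.0,0.0,3.21,2.94,0.104,0.0,0.0,0.0,3.5,2.59,0.103,0.0,0.0,-0.01,3.76,2.22,0.104,0.0,0.0])

```text
time: 4.1
position: [0.5011, -0.2744, 0.2354]
tool_rot: [2.02, 0.379, -2.018]
ft_force: [0.6, 0.1, -0.1]
grip_width: 0.997
```

```bash
python3 - <<'E'
from plan import *
s,R=st()
p,R=plan(s['position'],R,[.502,-.272,.107],np.radians(-68.4),5)
save('scene','s1.png');save('top','t1.png')
a=cv2.imread('pics/s1.png');b=cv2.imread('pics/t1.png')
cv2.imwrite('pics/c1.png',np.hstack([cv2.resize(a[130:270,160:260],None,fx=4,fy=4),cv2.resize(b[190:330,390:490],None,fx=4,fy=4)]))
E
```

```text
t 4.1 p [ 0.5011 -0.2744  0.2354] yaw -68.76 tilt [ 0.001  0.    -1.   ] F [ 0.63  0.08 -0.08] w 86.78 q7 -0.62
[2.57, -0.04, -0.03, -0.001, 0.0, 0.0, 2.57, -0.04, -0.03, -0.001, 0.0, 0.0, 2.57, -0.04, -0.03, -0.001, 0.0, 0.0, 2.56, -0.04, -0.03, -0.002, -0.001, 0.0, 2.57, -0.03, -0.04, -0.001, 0.0, 0.0]
end [ 0.502 -0.272  0.107] yaw -68.42
```

View pics/c1.png

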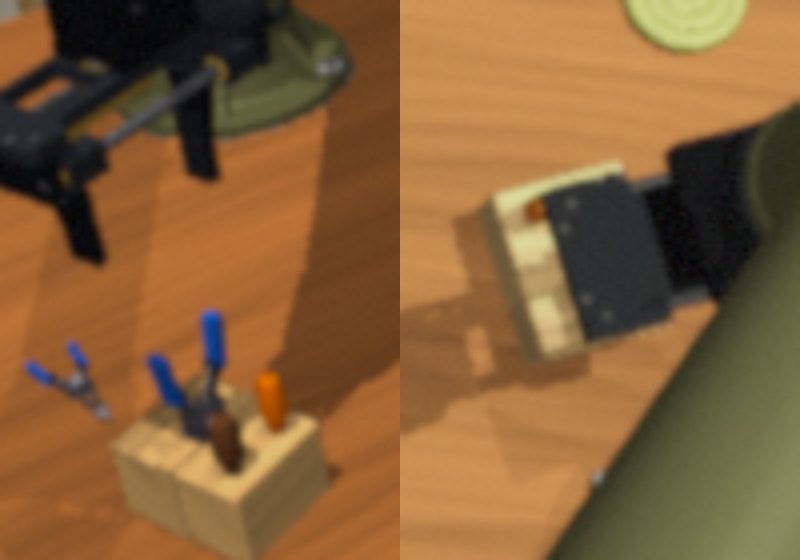

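```bash
python3 - <<'E'
from plan import *
s,R=st()
for sg in(-1,0,1):
    for off in(.0435,.0585): print(sg,off,proj('scene',s['position']+sg*off*R[:,1]).round(1))
E
```

```text
t 4.2 p [ 0.4991 -0.2792  0.2356] yaw -69.15 tilt [-0.    -0.004 -1.   ] F [-0.04 -0.92  0.1 ] w 86.85 q7 -0.62
-1 0.0435 [207.6 175.2]
-1 0.0585 [211.8 172.2]
0 0.0435 [195.1 184.2]
0 0.0585 [195.1 184.2]
1 0.0435 [181.8 193.8]
1 0.0585 [177.  197.3]
```

>>> step_arm(increments=[0,0,0,0,0,0,0,0,0,0,0,0,0,0,0,0,0,0,0,0,0,0,0,0])

```text
time: 4.7
position: [0.5023, -0.2713, 0.2351]
tool_rot: [2.015, 0.386, -2.014]
ft_force: [1.0, 0.4, -0.6]
grip_width: 1.0
```

```bash
python3 - <<'E'
from plan import *
s,R=st()
p,R=plan(s['position'],R,[.502,-.272,.107],np.radians(-68.4),8)
E
```

```text
t 4.7 p [ 0.5023 -0.2713  0.2351] yaw -68.33 tilt [ 0.  0. -1.] F [ 1.02  0.36 -0.59] w 87.01 q7 -0.62
[1.6, 0.01, 0.01, 0.0, 0.0, 0.0, 1.6, 0.01, 0.01, 0.0, 0.0, 0.0, 1.6, 0.01, 0.01, 0.0, 0.0, 0.0, 1.6, 0.01, 0.01, 0.0, 0.0, 0.0, 1.6, 0.01, 0.01, 0.0, 0.0, 0.0, 1.6, 0.0, 0.0, 0.0, 0.0, 0.0, 1.61, 0.01, 0.01, 0.001, 0.0, 0.0, 1.6, 0.0, 0.0, 0.0, 0.0, 0.0]
end [ 0.502 -0.272  0.107] yaw -68.39
```

>>> step_arm(increments=[1.6,0,0,0,0,0,1.6,0,0,0,0,0,1.6,0,0,0,0,0,1.6,0,0,0,0,0,1.6,0,0,0,0,0,1.6,0,0,0,0,0,1.6,0,0,0,0,0,1.6,0,0,0,0,0,0,0,0,0,0,0,0,0,0,0,0,0])

```text
time: 5.95
position: [0.5023, -0.2723, 0.1074]
tool_rot: [2.016, 0.384, -2.015]
ft_force: [-0.6, -0.0, 0.8]
grip_width: 0.998
```

>>> step_arm(increments=[0,0,0,0,0,0,0,0,0,0,0,0,0,0,0,0,0,0,0,0,0,0,0,0,0,0,0,0,0,0], fingers=59, force=20)

```text
time: 6.58
position: [0.5027, -0.2719, 0.108]
tool_rot: [2.017, 0.385, -2.014]
ft_force: [-1.3, 1.8, 6.1]
grip_width: 0.611
```

```bash
python3 - <<'E'
from plan import *
s,R=st()
save('scene','s2.png');save('top','t2.png')
a=cv2.imread('pics/s2.png');b=cv2.imread('pics/t2.png')
cv2.imwrite('pics/c2.png',np.hstack([cv2.resize(a[130:270,160:260],None,fx=4,fy=4),cv2.resize(b[190:330,390:490],None,fx=4,fy=4)]))
E
```

```text
t 6.575 p [ 0.5027 -0.2719  0.108 ] yaw -68.4 tilt [ 0.001  0.    -1.   ] F [-1.3   1.81  6.12] w 53.17 q7 -0.54
```

View pics/c2.png

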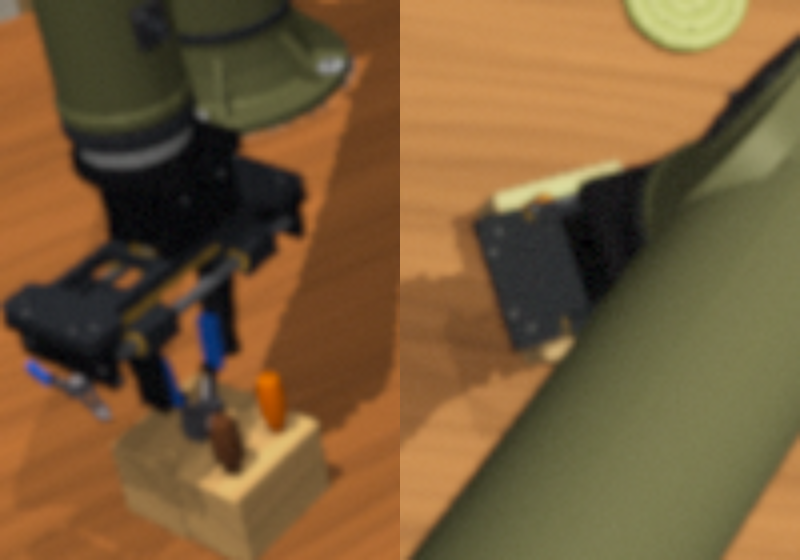

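>>> step_arm(increments=[0,0,0,0,0,0,0,0,0,0,0,0,0,0,0,0,0,0])

```text
time: 7.05
position: [0.5028, -0.2719, 0.1082]
tool_rot: [2.017, 0.385, -2.013]
ft_force: [-0.7, 1.4, 7.4]
grip_width: 0.594
```

>>> step_arm(increments=[-0.2,0,0,0,0,0,-0.4,0,0,0,0,0,-0.8,0,0,0,0,0,-1.2,0,0,0,0,0,-1.6,0,0,0,0,0,-1.6,0,0,0,0,0,-1.6,0,0,0,0,0,-1.2,0,0,0,0,0,-0.8,0,0,0,0,0,-0.4,0,0,0,0,0,0,0,0,0,0,0])

```text
time: 8.43
position: [0.502, -0.272, 0.205]
tool_rot: [2.015, 0.384, -2.015]
ft_force: [0.5, -0.2, -2.6]
grip_width: 0.589
```

```bash
python3 - <<'E'
from plan import *
s,R=st()
save('scene','s3.png')
a=cv2.imread('pics/s3.png')
cv2.imwrite('pics/c3.png',cv2.resize(a[100:260,150:290],None,fx=4,fy=4,interpolation=2)[:600])
E
```

```text
t 8.425 p [ 0.502 -0.272  0.205] yaw -68.41 tilt [-0.  0. -1.] F [ 0.48 -0.22 -2.56] w 51.27 q7 -0.61
```

View pics/c3.png

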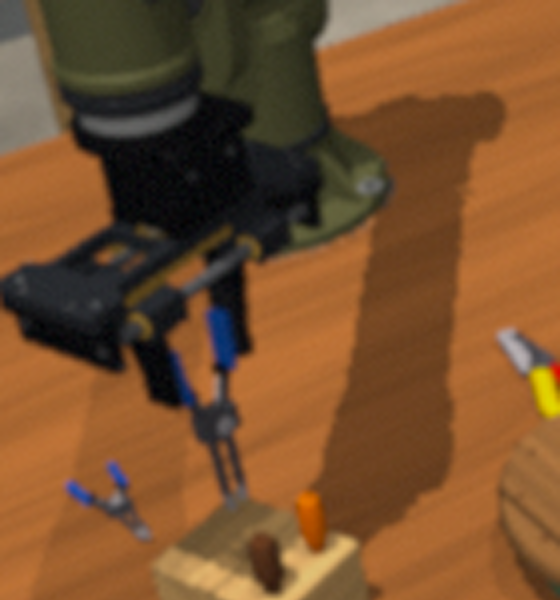

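```bash
python3 - <<'E'
from plan import *
s,R=st()
for n,z in(('tip',.104),('piv',.170),('grip',.224)):
    u=proj('scene',[.502,-.272,z]);print(n,u,((u-[150,100])*4).round())
    for sg in(-1,1): print(sg,((proj('scene',np.array([.502,-.272,z])+sg*.01*R[:,2])-[150,100])*4).round())
for n in ['tip_l','pliers']:
  for d in ctrl.spot_point('scene',n): X=w('scene',d['xyz']);print(n,round(d['score'],2),X.round(3))
E
```

```text
t 8.475 p [ 0.5018 -0.2719  0.2047] yaw -68.41 tilt [-0.001  0.    -1.   ] F [-0.64  0.15 -0.93] w 51.33 q7 -0.61
tip [208.43792486 225.31199742] [234. 501.]
-1 [246. 506.]
1 [222. 496.]
piv [203.59663018 205.16288481] [214. 421.]
-1 [227. 425.]
1 [202. 416.]
grip [199.36107012 187.53479516] [197. 350.]
-1 [210. 355.]
1 [185. 346.]
tip_l 0.73 [ 0.723 -0.177  0.004]
tip_l 0.59 [ 0.384 -0.302  0.006]
tip_l 0.53 [ 0.468 -0.419  0.009]
tip_l 0.51 [ 0.495 -0.262  0.104]
tip_l 0.49 [ 0.501 -0.278  0.104]
tip_l 0.49 [ 0.476 -0.422  0.014]
tip_l 0.44 [ 0.376 -0.299  0.008]
pliers 0.74 [ 0.498 -0.276  0.101]
pliers 0.58 [ 0.475 -0.427  0.016]
pliers 0.41 [ 0.376 -0.3    0.007]
pliers 0.38 [ 0.497 -0.263  0.103]
```

```bash
cat >> plan.py <<'E'
def smooth(p0,yaw0,p1,yaw1,n):
    """commanded pose assumed vertical; yaw in deg, no wrap"""
    p=np.array(p0,float);y=np.radians(yaw0);p0=p.copy();y0=y;out=[]
    for i in range(1,n+1):
        u=i/n;u=u*u*(3-2*u); tp=p0+u*(np.array(p1)-p0); ty=y0+u*(np.radians(yaw1)-y0)
        R=Rt(y); d=(R.T@(tp-p)*100).round(2); a=round(-(ty-y),3)
        out.append([*(d+0.),a+0.,0,0]); p=p+R@d/100; y=y-a
        if i%12==0 or i==n:
            print('ROWS',[float(v) for r in out for v in r]);out=[]
    print('end',p.round(4),np.degrees(y).round(2)); return p,np.degrees(y)
E
python3 - <<'E'
from plan import *
smooth([.502,-.272,.205],-68.4,[.4955,.306,.215],70.8,24)
E
```

```text
ROWS [-0.01, -0.27, -0.1, -0.012, 0.0, 0.0, -0.01, -0.79, -0.32, -0.036, 0.0, 0.0, -0.02, -1.23, -0.54, -0.056, 0.0, 0.0, -0.03, -1.6, -0.81, -0.076, 0.0, 0.0, -0.04, -1.88, -1.14, -0.092, 0.0, 0.0, -0.05, -2.05, -1.52, -0.108, 0.0, 0.0, -0.05, -2.1, -1.94, -0.119, 0.0, 0.0, -0.05, -2.01, -2.36, -0.131, 0.0, 0.0, -0.06, -1.8, -2.77, -0.139, 0.0, 0.0, -0.06, -1.46, -3.13, -0.145, 0.0, 0.0, -0.06, -1.02, -3.41, -0.149, 0.0, 0.0, -0.06, -0.51, -3.56, -0.152, 0.0, 0.0]
ROWS [-0.06, 0.04, -3.61, -0.151, 0.0, 0.0, -0.06, 0.57, -3.51, -0.15, 0.0, 0.0, -0.06, 1.05, -3.28, -0.145, 0.0, 0.0, -0.06, 1.46, -2.97, -0.139, 0.0, 0.0, -0.05, 1.74, -2.57, -0.13, 0.0, 0.0, -0.05, 1.89, -2.13, -0.12, 0.0, 0.0, -0.05, 1.91, -1.7, -0.107, 0.0, 0.0, -0.04, 1.79, -1.27, -0.093, 0.0, 0.0, -0.03, 1.55, -0.91, -0.075, 0.0, 0.0, -0.02, 1.21, -0.58, -0.057, 0.0, 0.0, -0.01, 0.78, -0.33, -0.035, 0.0, 0.0, -0.01, 0.28, -0.1, -0.012, 0.0, 0.0]
end [0.4955 0.306  0.215 ] 70.77
```

>>> step_arm(increments=[-0.01,-0.27,-0.1,-0.012,0.0,0.0,-0.01,-0.79,-0.32,-0.036,0.0,0.0,-0.02,-1.23,-0.54,-0.056,0.0,0.0,-0.03,-1.6,-0.81,-0.076,0.0,0.0,-0.04,-1.88,-1.14,-0.092,0.0,0.0,-0.05,-2.05,-1.52,-0.108,0.0,0.0,-0.05,-2.1,-1.94,-0.119,0.0,0.0,-0.05,-2.01,-2.36,-0.131,0.0,0.0,-0.06,-1.8,-2.77,-0.139,0.0,0.0,-0.06,-1.46,-3.13,-0.145,0.0,0.0,-0.06,-1.02,-3.41,-0.149,0.0,0.0,-0.06,-0.51,-3.56,-0.152,0.0,0.0])

```text
time: 10.07
position: [0.4982, 0.0194, 0.2104]
tool_rot: [1.187, 1.223, -1.186]
ft_force: [-0.0, 0.6, -1.1]
grip_width: 0.592
```

>>> step_arm(increments=[-0.06,0.04,-3.61,-0.151,0.0,0.0,-0.06,0.57,-3.51,-0.15,0.0,0.0,-0.06,1.05,-3.28,-0.145,0.0,0.0,-0.06,1.46,-2.97,-0.139,0.0,0.0,-0.05,1.74,-2.57,-0.13,0.0,0.0,-0.05,1.89,-2.13,-0.12,0.0,0.0,-0.05,1.91,-1.7,-0.107,0.0,0.0,-0.04,1.79,-1.27,-0.093,0.0,0.0,-0.03,1.55,-0.91,-0.075,0.0,0.0,-0.02,1.21,-0.58,-0.057,0.0,0.0,-0.01,0.78,-0.33,-0.035,0.0,0.0,-0.01,0.28,-0.1,-0.012,0.0,0.0])

```text
time: 11.58
position: [0.4949, 0.3069, 0.2151]
tool_rot: [0.261, 1.555, -0.261]
ft_force: [0.2, 0.2, -0.8]
grip_width: 0.595
```

>>> step_arm(increments=[0,0,0,0,0,0,0,0,0,0,0,0,0,0,0,0,0,0,0,0,0,0,0,0])

```text
time: 12.08
position: [0.4957, 0.3057, 0.2151]
tool_rot: [0.264, 1.555, -0.264]
ft_force: [-0.1, 0.5, -1.4]
grip_width: 0.593
```

```bash
python3 - <<'E'
from plan import *
s,R=st()
save('scene','s4.png');save('top','t4.png')
a=cv2.imread('pics/s4.png');b=cv2.imread('pics/t4.png')
cv2.imwrite('pics/c4.png',np.hstack([cv2.resize(a[100:220,320:420],None,fx=5,fy=5,interpolation=2)[:,:400],]) if 0 else cv2.resize(a[90:210,310:430],None,fx=5,fy=5,interpolation=2))
cv2.imwrite('pics/c4t.png',cv2.resize(b[170:290,150:290],None,fx=5,fy=5,interpolation=2))
E
```

```text
t 12.075 p [0.4957 0.3057 0.2151] yaw 70.73 tilt [ 0.  0. -1.] F [-0.13  0.53 -1.35] w 51.62 q7 0.68
```

View pics/c4.png

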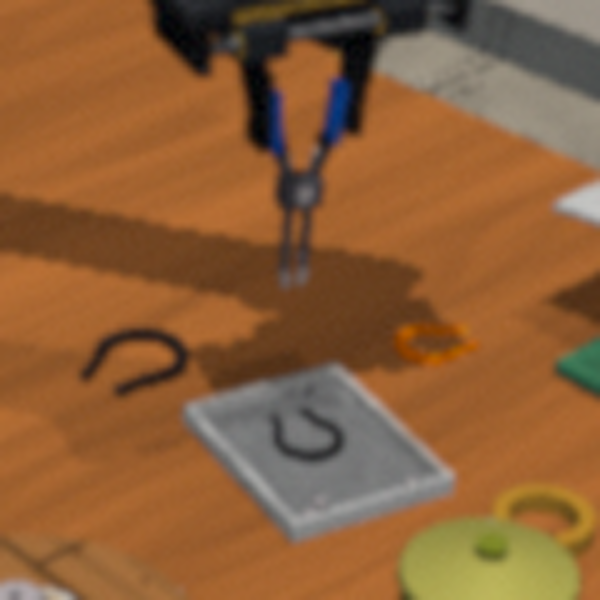

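View pics/c4t.png

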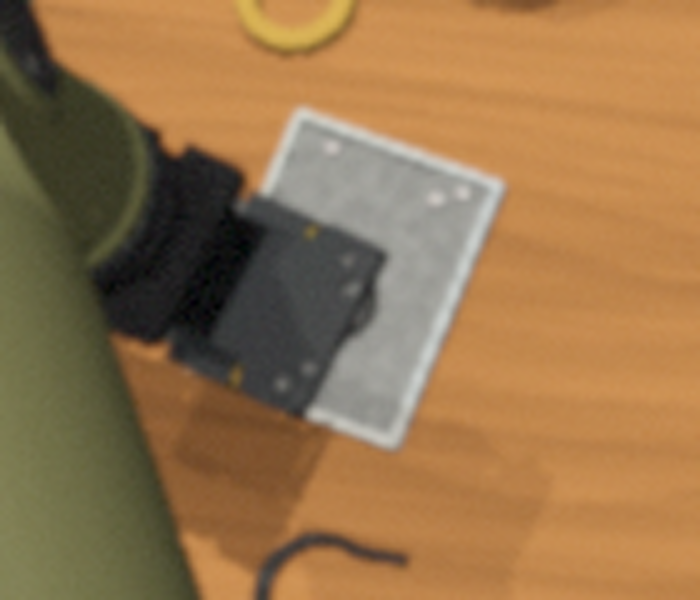

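```bash
python3 - <<'E'
from plan import *
s,R=st()
p=s['position']
for z in(.110,.114,.118):
    print(z,[((proj('scene',[p[0]+k*R[0,1],p[1]+k*R[1,1],z])-[310,90])*5).round(1) for k in(-.0058,.0058)])
print('p+x',[((proj('scene',np.array([p[0],p[1],.114])+d)-[310,90])*5).round(1) for d in(np.zeros(3),R[:,2]*.01,R[:,1]*.01)])
a=cv2.imread('pics/s4.png')
cv2.imwrite('pics/c4z.png',cv2.resize(a[120:160,350:390],None,fx=14,fy=14,interpolation=2))
for z in(.110,.114,.118):
    print(z,[((proj('scene',[p[0]+k*R[0,1],p[1]+k*R[1,1],z])-[350,120]+.5)*14).round(1) for k in(-.0058,.0058)])
E
```

```text
t 12.175 p [0.4956 0.3059 0.2151] yaw 70.75 tilt [ 0.  0. -1.] F [ 0.67 -0.14 -1.09] w 51.73 q7 0.68
0.11 [array([289.1, 283.9]), array([305.4, 280.5])]
0.114 [array([289.3, 278.5]), array([305.7, 275.1])]
0.118 [array([289.5, 273.1]), array([306. , 269.7])]
p+x [array([297.5, 276.8]), array([304.1, 284.2]), array([311.6, 273.9])]
0.11 [array([256.3, 381.9]), array([302.2, 372.3])]
0.114 [array([257. , 366.9]), array([303. , 357.3])]
0.118 [array([257.7, 351.8]), array([303.7, 342.2])]
```

View pics/c4z.png

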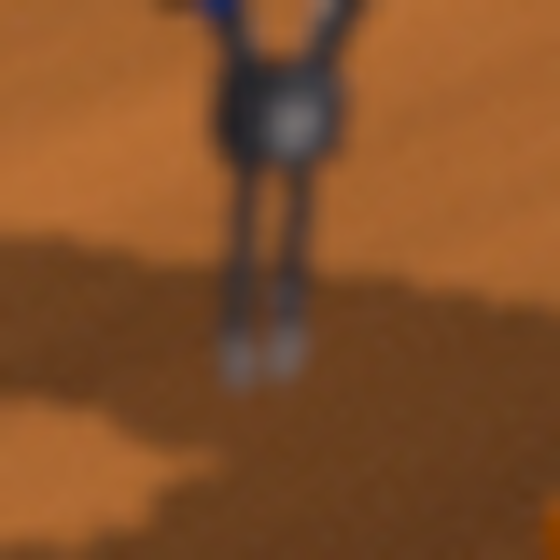

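```bash
python3 - <<'E'
from plan import *
s,R=st()
p=s['position']; T=lambda x,y,z: p+R@np.array([x,y,z])
f=lambda X:((proj('scene',X)-[350,90]+.5)*10).round(1)
a=cv2.imread('pics/s4.png')
cv2.imwrite('pics/c4y.png',cv2.resize(a[90:160,350:400],None,fx=10,fy=10,interpolation=2)[:600])
print('piv',f(T(.035,0,0)),'tip',f(T(.104,0,0)))
for y in(-.0335,-.0258,.0258,.0335): print('finger',y,f(T(0,y,-.0)))
for y in(-.0235,0,.0235): print('grip120',y,f(T(-.019,y,0)))
E
```

```text
t 12.175 p [0.4956 0.3059 0.2151] yaw 70.75 tilt [ 0.  0. -1.] F [ 0.67 -0.14 -1.09] w 51.73 q7 0.68
piv [208.8 375.9] tip [199.7 566.5]
finger -0.0335 [114.1 293.8]
finger -0.0258 [137.1 289.4]
finger 0.0258 [289.5 260.3]
finger 0.0335 [312. 256.]
grip120 -0.0235 [146.1 231.7]
grip120 0 [216.4 218.5]
grip120 0.0235 [286.  205.4]
```

View pics/c4y.png

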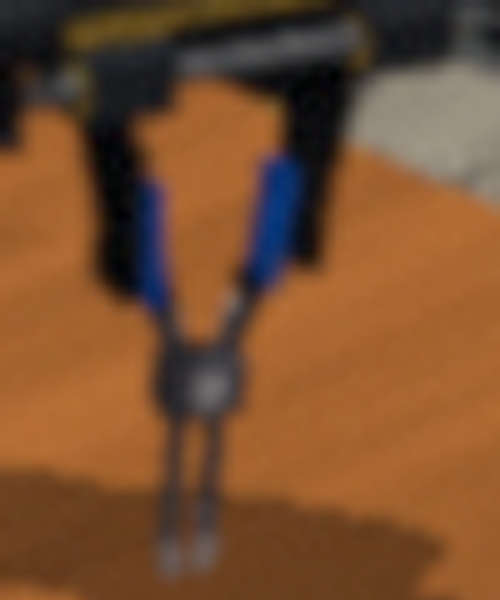

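```bash
python3 - <<'E'
from plan import *
s,R=st()
p=s['position']
ctrl.get_image('scene')
for n in ['tip_l','tip_r','handle_l','pliers','snap_ring','end_l']:
  for d in ctrl.spot_point('scene',n):
    X=w('scene',d['xyz'])
    if np.linalg.norm(X[:2]-[.5,.3])<.06: print(n,round(d['score'],2),X.round(4),'tool',(R.T@(X-p)*1000).round(1))
for d in ctrl.silhouettes('scene','pliers'):
    m=d['pixels'];ys,xs=np.nonzero(m)
    if abs(xs.mean()-370)<15:
        print(round(d['score'],2),m.sum(),ys.min(),ys.max())
        for y in range(ys.min(),ys.max()+1): print(y,xs[ys==y].min(),xs[ys==y].max(),m[y].sum(),end='; ')
E
```

```text
t 12.175 p [0.4956 0.3059 0.2151] yaw 70.75 tilt [ 0.  0. -1.] F [ 0.67 -0.14 -1.09] w 51.73 q7 0.68
tip_l 0.64 [0.4879 0.2933 0.1115] tool [103.6 -14.4  -3.2]
tip_l 0.54 [0.4922 0.3088 0.1112] tool [103.9   1.7  -4.2]
tip_r 0.64 [0.4879 0.2933 0.1115] tool [103.6 -14.4  -3.2]
tip_r 0.54 [0.4922 0.3088 0.1112] tool [103.9   1.7  -4.2]
handle_l 0.55 [0.4819 0.2831 0.2355] tool [-20.5 -26.   -5.4]
handle_l 0.54 [0.507  0.3278 0.2289] tool [-13.9  24.4   3.5]
pliers 0.81 [0.4905 0.3021 0.1111] tool [103.9  -5.3  -3.6]
snap_ring 0.49 [0.5159 0.2982 0.0051] tool [210.   -0.6  21.7]
end_l 0.22 [0.4958 0.3075 0.1092] tool [105.9   1.6  -0.4]
0.67 124 108 140
108 377 378 2; 109 377 378 2; 110 377 378 2; 111 377 378 2; 112 377 378 2; 113 376 377 2; 114 376 377 2; 115 376 377 2; 116 375 377 3; 117 375 377 3; 118 375 377 3; 119 375 376 2; 120 374 375 2; 121 374 374 1; 122 374 374 1; 123 373 373 1; 124 372 373 2; 125 367 373 7; 126 367 374 8; 127 366 374 9; 128 366 374 9; 129 366 373 8; 130 366 373 8; 131 367 373 7; 132 367 372 6; 133 368 371 4; 134 368 371 4; 135 368 371 4; 136 368 371 4; 137 368 370 3; 138 368 370 3; 139 368 370 3; 140 368 370 3;
```

>>> step_arm(increments=[1.0,0,0,0,0,0.022,1.5,0,0,0,0,0.023,1.5,0,0,0,0,0,1.5,0,0,0,0,0,1.0,0,0,0,0,0,0,0,0,0,0,0,0,0,0,0,0,0,0,0,0,0,0,0])

```text
time: 13.58
position: [0.4967, 0.3083, 0.1508]
tool_rot: [0.299, 1.546, -0.227]
ft_force: [0.4, 0.3, -2.2]
grip_width: 0.593
```

```bash
cat > look.py <<'E'
from plan import *
import sys
tag,x0,y0,x1,y1,k=sys.argv[1],*map(int,sys.argv[2:7])
s,R=st(); p=s['position']; T=lambda x,y,z: p+R@np.array([x,y,z])
save('scene',f's{tag}.png'); a=cv2.imread(f'pics/s{tag}.png')
cv2.imwrite(f'pics/c{tag}.png',cv2.resize(a[y0:y1,x0:x1],None,fx=k,fy=k,interpolation=2))
f=lambda X:((proj('scene',X)-[x0,y0]+.5)*k).round(1)
Z=np.array([0,0,1.])
print('rivet',f(T(.038,0,.008)),'tipbot',f(T(.104,0,.003)))
print('tip +1mm y',(f(T(.104,.001,.003))-f(T(.104,0,.003))),'+1z',(f(T(.104,0,.004))-f(T(.104,0,.003))),'+1x',(f(T(.105,0,.003))-f(T(.104,0,.003))))
for n in ['tip_l','pliers','handle_l']:
  for d in ctrl.spot_point('scene',n):
    X=w('scene',d['xyz'])
    if np.linalg.norm(X[:2]-p[:2])<.06: print(n,round(d['score'],2),X.round(4),'tool',(R.T@(X-p)*1000).round(1))
E
python3 look.py 5 345 110 400 185 8
```

```text
t 13.575 p [0.4967 0.3083 0.1508] yaw 70.76 tilt [ 0.016  0.043 -0.999] F [ 0.35  0.29 -2.23] w 51.58 q7 0.71
rivet [218.5 296.9] tipbot [213.  427.4]
tip +1mm y [ 2.2 -0.6] +1z [1.  1.2] +1x [0. 2.]
tip_l 0.54 [0.4962 0.3142 0.0451] tool [105.8   0.6  -2.6]
tip_l 0.44 [0.4927 0.303  0.0487] tool [101.7 -11.   -2.2]
pliers 0.69 [0.4969 0.3062 0.0466] tool [104.   -6.7   0.8]
handle_l 0.63 [0.4809 0.2884 0.1645] tool [-14.7 -23.3  -8.4]
handle_l 0.48 [0.5067 0.3284 0.1683] tool [-16.4  23.1   2.8]
```

View pics/c5.png

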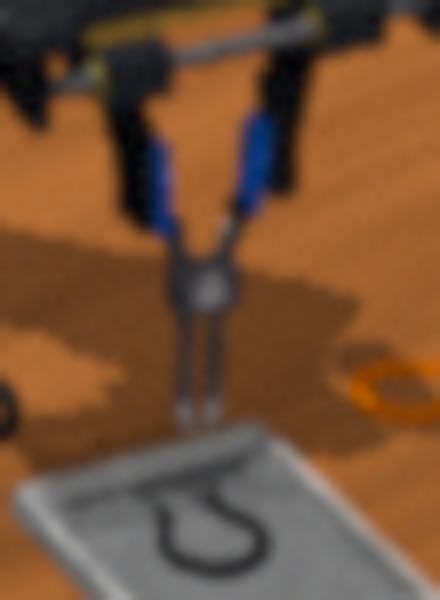

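>>> step_arm(increments=[0.8,-0.1,-0.05,0,0,0,0.9,-0.14,-0.05,0,0,0,0.9,-0.08,-0.05,0,0,0,0,0,0,0,0,0,0,0,0,0,0,0,0,0,0,0,0,0])

```text
time: 14.52
position: [0.4945, 0.3067, 0.1244]
tool_rot: [0.299, 1.546, -0.228]
ft_force: [-0.8, 0.7, -1.9]
grip_width: 0.594
```

```bash
python3 look.py 6 350 150 395 195 13
```

```text
t 14.525 p [0.4945 0.3067 0.1244] yaw 70.76 tilt [ 0.015  0.043 -0.999] F [-0.78  0.66 -1.89] w 51.64 q7 0.72
rivet [274.6  52.6] tipbot [266.1 259.4]
tip +1mm y [ 3.5 -1. ] +1z [1.6 2. ] +1x [0.  3.2]
tip_l 0.41 [0.4945 0.3114 0.0226] tool [101.9  -0.2  -1.6]
tip_l 0.4 [0.4876 0.2985 0.0194] tool [104.4 -14.8  -3.8]
pliers 0.72 [0.4931 0.3043 0.0174] tool [106.7  -7.6  -0.6]
pliers 0.62 [5.332e-01 2.881e-01 3.000e-04] tool [123.8 -10.5  42.6]
handle_l 0.61 [0.5039 0.3276 0.1385] tool [-13.1  23.4   1.9]
handle_l 0.42 [0.4794 0.2858 0.1385] tool [-15.2 -24.1  -7.4]
```

View pics/c6.png

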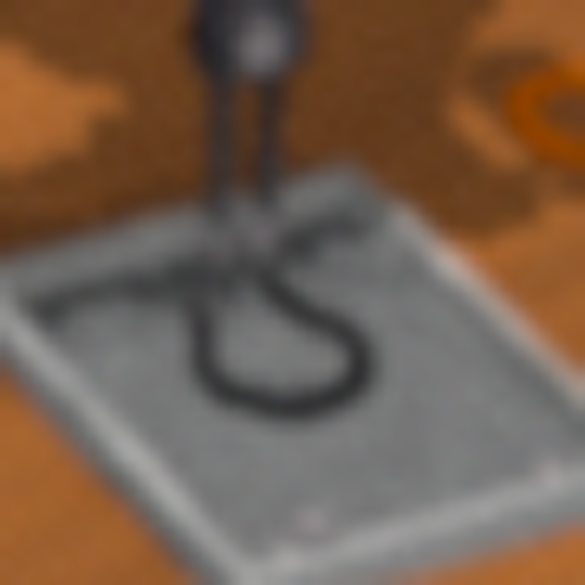

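```bash
python3 - <<'E'
from h import *
f=lambda X:((proj('scene',X)-[350,150]+.5)*13).round(1)
print(f([.4942,.3056,.006]),f([.4942,.3056,.004]))
u=np.array([.330,.944])*.009
print(f([.4942-u[0],.3056-u[1],.006]),f([.4942+u[0],.3056+u[1],.006]))
a=cv2.imread('pics/s6.png')[155:185,358:388]
g=cv2.resize(a,None,fx=20,fy=20,interpolation=2); g=cv2.convertScaleAbs(g,alpha=1.8,beta=-60);cv2.imwrite('pics/c6b.png',g)
f=lambda X:((proj('scene',X)-[358,155]+.5)*20).round(1);print(f([.4942,.3056,.004]))
E
```

```text
[238.1 304.7] [237.8 311.1]
[206.4 311.9] [269.7 297.5]
[205.9 378.6]
```

View pics/c6b.png

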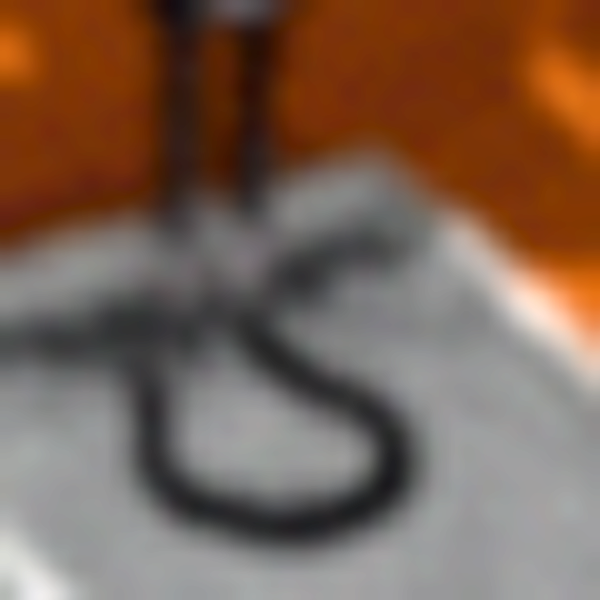

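>>> step_arm(increments=[0.5,-0.02,0.05,0,0,0,0.5,-0.02,0.05,0,0,0,0.3,-0.02,0,0,0,0,0,0,0,0,0,0,0,0,0,0,0,0])

```text
time: 15.35
position: [0.4953, 0.3063, 0.1111]
tool_rot: [0.298, 1.547, -0.228]
ft_force: [0.7, 0.4, -2.3]
grip_width: 0.594
```

```bash
python3 look.py 7 358 155 388 185 20; python3 -c "
import cv2
a=cv2.imread('pics/c7.png');cv2.imwrite('pics/c7b.png',cv2.convertScaleAbs(a,alpha=1.8,beta=-60))"
```

```text
t 15.35 p [0.4953 0.3063 0.1111] yaw 70.76 tilt [ 0.015  0.043 -0.999] F [ 0.72  0.42 -2.27] w 51.66 q7 0.73
rivet [260.1  53.2] tipbot [246.9 367.6]
tip +1mm y [ 5.4 -1.5] +1z [2.5 3. ] +1x [0.  4.8]
tip_l 0.62 [0.4889 0.3023 0.0091] tool [101.6 -10.5  -4.7]
tip_l 0.42 [0.4946 0.3122 0.0049] tool [106.3   0.5  -2.6]
pliers 0.61 [0.4929 0.3049 0.0058] tool [105.   -6.9  -1.8]
handle_l 0.65 [0.5058 0.3235 0.1272] tool [-15.2  20.4   4.3]
handle_l 0.63 [0.4805 0.281  0.1254] tool [-15.6 -28.   -5.6]
```

View pics/c7b.png

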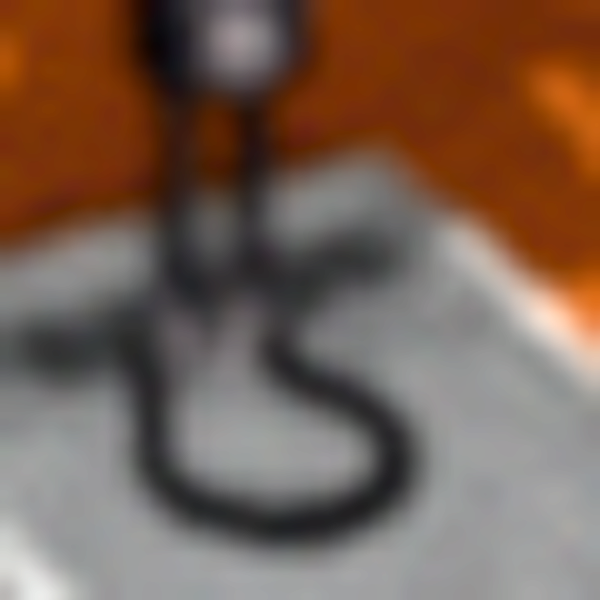

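>>> step_arm(increments=[0.1,0,0,0,0,0,0.1,-0.01,0,0,0,0,0,0,0,0,0,0])

```text
time: 15.92
position: [0.4951, 0.3062, 0.1089]
tool_rot: [0.298, 1.547, -0.228]
ft_force: [0.3, 0.8, -1.8]
grip_width: 0.592
```

>>> step_arm(increments=[0.06,0,0,0,0,0,0,0,0,0,0,0])

```text
time: 16.18
position: [0.4954, 0.3063, 0.1087]
tool_rot: [0.298, 1.546, -0.228]
ft_force: [-0.2, 0.1, -0.1]
grip_width: 0.59
```

>>> step_arm(increments=[0,0,0,0,0,0,0,0,0,0,0,0,0,0,0,0,0,0,0,0,0,0,0,0], fingers=52, force=40)

```text
time: 16.68
position: [0.4957, 0.3071, 0.1092]
tool_rot: [0.299, 1.546, -0.226]
ft_force: [0.9, 2.6, 2.9]
grip_width: 0.526
```

```bash
python3 look.py 8 358 155 388 185 20; python3 -c "
import cv2
a=cv2.imread('pics/c8.png');cv2.imwrite('pics/c8b.png',cv2.convertScaleAbs(a,alpha=1.8,beta=-60))"
```

```text
t 16.675 p [0.4957 0.3071 0.1092] yaw 70.78 tilt [ 0.016  0.044 -0.999] F [0.88 2.57 2.86] w 45.79 q7 0.73
rivet [265.6  62.4] tipbot [253.  376.2]
tip +1mm y [ 5.4 -1.5] +1z [2.5 3.1] +1x [0.  4.8]
tip_l 0.52 [0.4952 0.316  0.0049] tool [104.6   3.3  -3.5]
pliers 0.51 [0.4954 0.3042 0.0037] tool [105.2  -7.8   0.6]
handle_l 0.58 [0.5051 0.3251 0.1234] tool [-13.2  20.7   3. ]
handle_l 0.4 [0.4823 0.29   0.1257] tool [-17.5 -19.8  -7. ]
```

View pics/c8b.png

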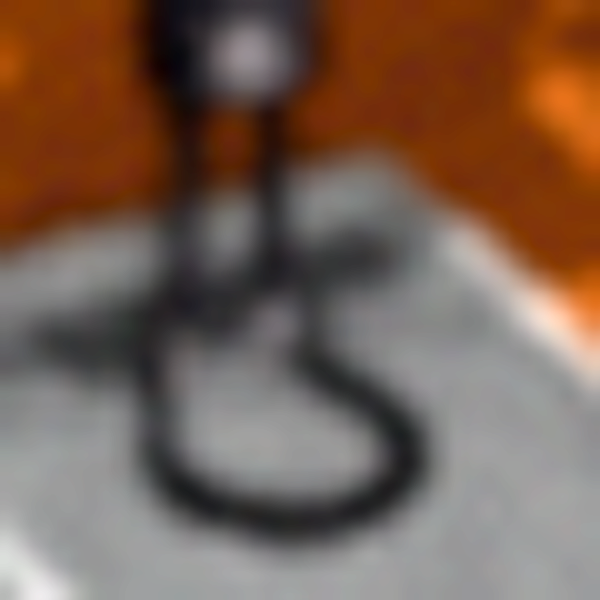

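>>> step_arm(increments=[0,0,0,0,0,0,0,0,0,0,0,0,0,0,0,0,0,0,0,0,0,0,0,0], fingers=44, force=45)

```text
time: 17.38
position: [0.4962, 0.3083, 0.1096]
tool_rot: [0.301, 1.545, -0.224]
ft_force: [2.7, 4.5, 5.3]
grip_width: 0.446
```

>>> step_arm(increments=[0,0,0,0,0,0,0,0,0,0,0,0,0,0,0,0,0,0], fingers=38)

```text
time: 17.75
position: [0.4966, 0.3091, 0.1102]
tool_rot: [0.302, 1.544, -0.223]
ft_force: [2.2, 6.5, 5.6]
grip_width: 0.389
```

```bash
python3 look.py 9 350 145 390 185 15; python3 -c "
import cv2
a=cv2.imread('pics/c9.png');cv2.imwrite('pics/c9b.png',cv2.convertScaleAbs(a,alpha=1.8,beta=-60))"
```

```text
t 17.75 p [0.4966 0.3091 0.1102] yaw 70.8 tilt [ 0.019  0.048 -0.999] F [2.15 6.49 5.6 ] w 33.85 q7 0.73
rivet [329.7 191.3] tipbot [321.3 426.8]
tip +1mm y [ 4.  -1.2] +1z [1.9 2.3] +1x [0.  3.6]
tip_l 0.59 [0.4913 0.301  0.0059] tool [103.6 -14.7  -2.6]
tip_l 0.43 [0.5039 0.3315 0.0103] tool [100.9  18.4  -0.7]
handle_l 0.43 [0.5025 0.3212 0.1246] tool [-13.8  14.1   1.6]
handle_l 0.38 [0.4847 0.2957 0.1267] tool [-17.4 -15.7  -6.8]
```

View pics/c9b.png

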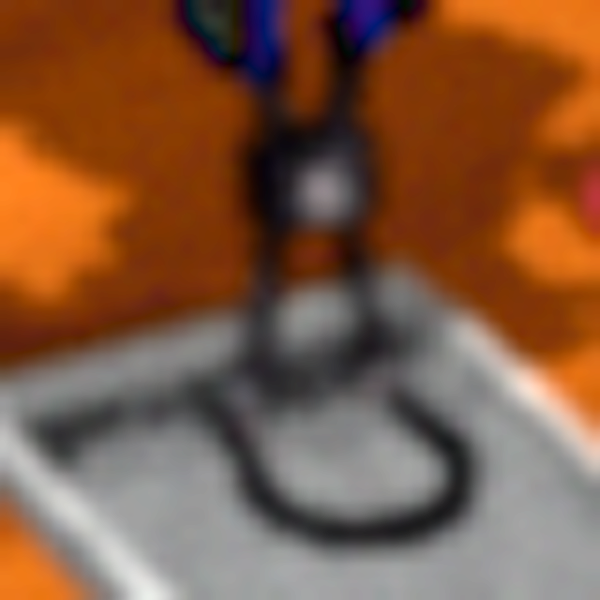

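>>> step_arm(increments=[0,0,0,0,0,0,0,0,0,0,0,0,0,0,0,0,0,0], fingers=35)

```text
time: 18.32
position: [0.4967, 0.3092, 0.1103]
tool_rot: [0.302, 1.543, -0.223]
ft_force: [2.6, 6.8, 5.3]
grip_width: 0.361
```

>>> step_arm(increments=[-0.1,0,0,0,0,0,-0.3,0.01,0,0,0,0,-0.6,0.02,0,0,0,0,-0.8,0.04,0,0,0,0,-0.8,0.04,0,0,0,0,-0.8,0.04,0,0,0,0,-0.4,0.02,0,0,0,0,0,0,0,0,0,0,0,0,0,0,0,0])

```text
time: 19.45
position: [0.495, 0.3061, 0.1461]
tool_rot: [0.298, 1.547, -0.228]
ft_force: [-0.9, -0.2, -2.1]
grip_width: 0.354
```

```bash
python3 look.py 10 345 120 395 180 10
```

```text
t 19.45 p [0.495  0.3061 0.1461] yaw 70.76 tilt [ 0.014  0.042 -0.999] F [-0.88 -0.18 -2.12] w 30.81 q7 0.71
rivet [263.7 283.9] tipbot [256.7 446.2]
tip +1mm y [ 2.7 -0.7] +1z [1.3 1.5] +1x [0.  2.5]
tip_l 0.64 [0.4842 0.2882 0.0431] tool [102.1 -25.   -4.2]
tip_l 0.39 [0.5012 0.3279 0.0433] tool [103.8  18.   -1.3]
pliers 0.65 [0.4934 0.3061 0.0388] tool [107.2  -5.3  -1.5]
handle_l 0.53 [0.4845 0.2943 0.1614] tool [-15.9 -13.9  -6. ]
handle_l 0.46 [0.4889 0.2906 0.0414] tool [103.9 -21.4  -0.6]
handle_l 0.4 [0.5018 0.3174 0.162 ] tool [-15.3  13.6   2.7]
```

View pics/c10.png

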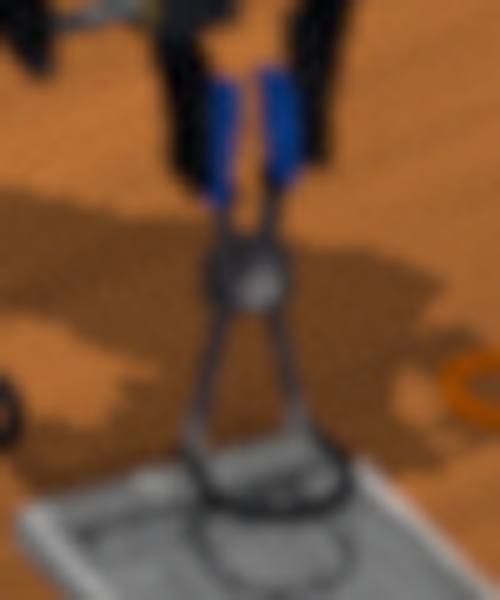

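```bash
python3 - <<'E'
from plan import *
a=cv2.imread('pics/s10.png')[150:175,355:385]
g=cv2.resize(a,None,fx=24,fy=24,interpolation=cv2.INTER_CUBIC);cv2.imwrite('pics/c10b.png',cv2.convertScaleAbs(g,alpha=1.6,beta=-30))
s,R=st();p=s['position']
f=lambda X:((proj('scene',X)-[355,150]+.5)*24).round(1)
for y in (-.0225,-.019,.019,.0155): print(y,f(p+R@np.array([.103,y,.003])))
E
```

```text
t 19.65 p [0.495  0.3061 0.1461] yaw 70.76 tilt [ 0.014  0.042 -0.999] F [-0.29  0.98 -2.49] w 31.16 q7 0.71
-0.0225 [227.4 384.4]
-0.019 [250.6 378.3]
0.019 [501.1 312.5]
0.0155 [478.1 318.6]
```

View pics/c10b.png

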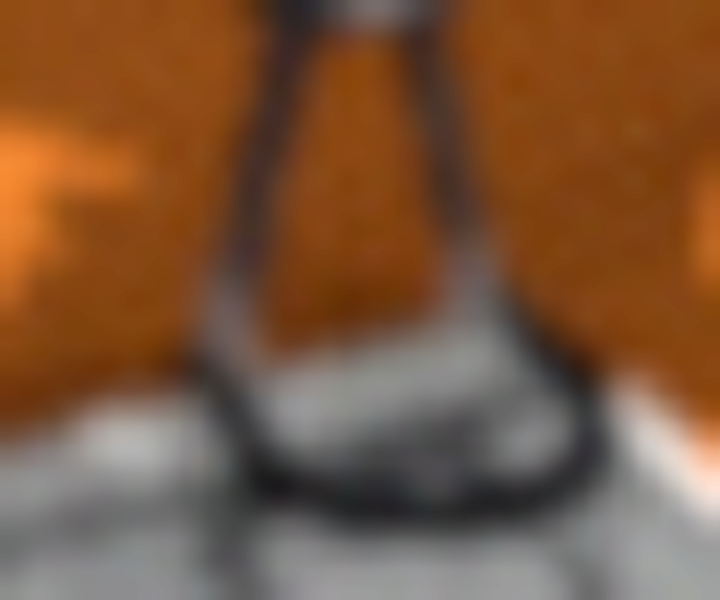

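```bash
python3 - <<'E'
from h import *
s=cv2.imread('pics/s0.png')[190:235,290:340];t=cv2.imread('pics/t0.png')[175:225,315:367]
cv2.imwrite('pics/st.png',np.hstack([cv2.resize(s,(500,500),interpolation=2),np.zeros((500,10,3),np.uint8)][:1]))
cv2.imwrite('pics/st.png',cv2.resize(s,None,fx=12,fy=12,interpolation=2));cv2.imwrite('pics/tt.png',cv2.resize(t,None,fx=11,fy=11,interpolation=2))
for X in([.617,-.02,.075],[.617,-.02,.098],[.617+.034,-.02,.075],[.617-.034,-.02,.075],[.617,.014,.075],[.617,-.054,.075]):
    print(X,((proj('scene',X)-[290,190]+.5)*12).round(),((proj('top',X)-[315,175]+.5)*11).round())
E
```

```text
[0.617, -0.02, 0.075] [290. 305.] [284. 291.]
[0.617, -0.02, 0.098] [286. 226.] [288. 268.]
[0.651, -0.02, 0.075] [383. 379.] [297. 148.]
[0.583, -0.02, 0.075] [199. 234.] [270. 435.]
[0.617, 0.014, 0.075] [406. 244.] [136. 276.]
[0.617, -0.054, 0.075] [170. 368.] [432. 305.]
```

View pics/st.png

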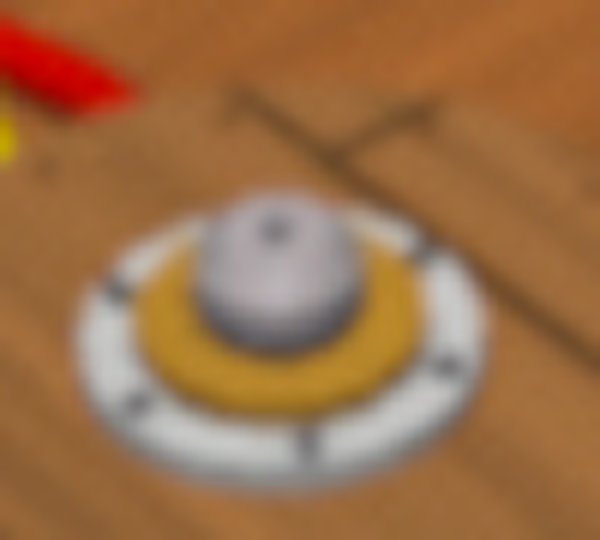

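View pics/tt.png

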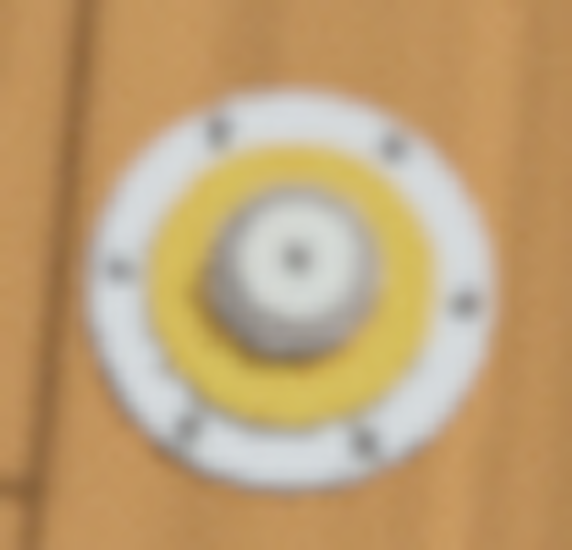

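```bash
python3 - <<'E'
from h import *
print('scene mark',ray('scene',(290+276/12-.5,190+228/12-.5),.098)); print('top mark',ray('top',(315+296/11-.5,175+258/11-.5),.098))
print('top brass',ray('top',(315+292/11-.5,175+285/11-.5),.075)); 
print(tri((290+276/12-.5,190+228/12-.5),(315+296/11-.5,175+258/11-.5)))
# fingers check of top cam: ring bias
E
```

```text
scene mark [ 0.61605839 -0.02208966  0.098     ]
top mark [ 0.61950366 -0.02150015  0.098     ]
top brass [ 0.61850005 -0.02174724  0.075     ]
(array([ 0.61848674, -0.02233767,  0.09989463]), array([ 0.45554519, -0.08187863,  0.33579021,  0.25895843]))
```

```bash
cat >> plan.py <<'E'
def gen(p0,R0,p1,R1,n):
    from scipy.spatial.transform import Slerp
    sl=Slerp([0,1],Rn.from_matrix([R0,R1])); p=np.array(p0,float);R=R0.copy();out=[];a=p.copy()
    for i in range(1,n+1):
        u=i/n;u=u*u*(3-2*u); d=(R.T@(a+u*(np.array(p1)-a)-p)*100).round(2); r=(Rn.from_matrix(R).inv()*sl(u)).as_rotvec().round(3)
        out+=[*(d+0.),*(r+0.)]; p=p+R@d/100; R=R@Rn.from_rotvec(r).as_matrix()
        if i%12==0 or i==n: print('ROWS',[float(v)+0. for v in out]);out=[]
    print('end',p.round(4),R[:,0].round(3),np.degrees(np.arctan2(R[1,1],R[0,1])).round(2)); return p,R
E
python3 - <<'E'
from plan import *
s,R=st();p=s['position']
p,R=gen(p,R,[.495,.3061,.235],R,8)
R1=Rt(np.radians(54))@Rn.from_rotvec([0,0,.045]).as_matrix()
gen(p,R,[.5985,-.0102,.235],R1,20)
E
```

```text
t 19.65 p [0.495  0.3061 0.1461] yaw 70.76 tilt [ 0.014  0.042 -0.999] F [-0.29  0.98 -2.49] w 31.16 q7 0.71
ROWS [-0.38, 0.02, 0.0, 0.0, 0.0, 0.0, -1.01, 0.04, 0.0, 0.0, 0.0, 0.0, -1.42, 0.06, 0.0, 0.0, 0.0, 0.0, -1.63, 0.08, 0.0, 0.0, 0.0, 0.0, -1.63, 0.07, 0.0, 0.0, 0.0, 0.0, -1.42, 0.06, 0.0, 0.0, 0.0, 0.0, -1.01, 0.05, 0.0, 0.0, 0.0, 0.0, -0.38, 0.01, 0.0, 0.0, 0.0, 0.0]
end [0.495  0.3061 0.235 ] [ 0.014  0.042 -0.999] 70.76
ROWS [-0.01, -0.19, 0.15, 0.002, 0.0, 0.0, -0.02, -0.55, 0.42, 0.006, 0.0, 0.0, -0.04, -0.86, 0.66, 0.01, -0.001, 0.0, -0.05, -1.13, 0.9, 0.012, 0.0, 0.0, -0.06, -1.34, 1.09, 0.016, -0.001, 0.0, -0.07, -1.53, 1.28, 0.017, -0.001, 0.0, -0.07, -1.65, 1.44, 0.019, -0.001, 0.0, -0.08, -1.73, 1.56, 0.021, -0.001, 0.0, -0.08, -1.77, 1.67, 0.021, -0.001, 0.0, -0.08, -1.78, 1.75, 0.022, -0.001, 0.0, -0.08, -1.73, 1.78, 0.022, -0.001, 0.0, -0.07, -1.66, 1.78, 0.021, -0.001, 0.0]
ROWS [-0.07, -1.56, 1.74, 0.021, -0.001, 0.0, -0.06, -1.42, 1.66, 0.019, 0.0, 0.0, -0.06, -1.27, 1.54, 0.018, -0.001, 0.0, -0.05, -1.08, 1.36, 0.015, -0.001, 0.0, -0.04, -0.87, 1.14, 0.013, 0.0, 0.0, -0.03, -0.66, 0.87, 0.009, -0.001, 0.0, -0.01, -0.41, 0.56, 0.006, 0.0, 0.0, -0.01, -0.14, 0.19, 0.002, 0.0, 0.0]
end [ 0.5985 -0.0102  0.235 ] [ 0.026  0.036 -0.999] 54.02
```

>>> step_arm(increments=[-0.38,0.02,0.0,0.0,0.0,0.0,-1.01,0.04,0.0,0.0,0.0,0.0,-1.42,0.06,0.0,0.0,0.0,0.0,-1.63,0.08,0.0,0.0,0.0,0.0,-1.63,0.07,0.0,0.0,0.0,0.0,-1.42,0.06,0.0,0.0,0.0,0.0,-1.01,0.05,0.0,0.0,0.0,0.0,-0.38,0.01,0.0,0.0,0.0,0.0])

```text
time: 20.65
position: [0.4953, 0.3063, 0.2361]
tool_rot: [0.299, 1.546, -0.228]
ft_force: [1.3, 0.3, -2.4]
grip_width: 0.36
```

>>> step_arm(increments=[-0.01,-0.19,0.15,0.002,0.0,0.0,-0.02,-0.55,0.42,0.006,0.0,0.0,-0.04,-0.86,0.66,0.01,-0.001,0.0,-0.05,-1.13,0.9,0.012,0.0,0.0,-0.06,-1.34,1.09,0.016,-0.001,0.0,-0.07,-1.53,1.28,0.017,-0.001,0.0,-0.07,-1.65,1.44,0.019,-0.001,0.0,-0.08,-1.73,1.56,0.021,-0.001,0.0,-0.08,-1.77,1.67,0.021,-0.001,0.0,-0.08,-1.78,1.75,0.022,-0.001,0.0,-0.08,-1.73,1.78,0.022,-0.001,0.0,-0.07,-1.66,1.78,0.021,-0.001,0.0])

```text
time: 22.15
position: [0.5627, 0.0995, 0.2353]
tool_rot: [0.446, 1.518, -0.378]
ft_force: [-0.8, 0.1, -1.2]
grip_width: 0.357
```

>>> step_arm(increments=[-0.07,-1.56,1.74,0.021,-0.001,0.0,-0.06,-1.42,1.66,0.019,0.0,0.0,-0.06,-1.27,1.54,0.018,-0.001,0.0,-0.05,-1.08,1.36,0.015,-0.001,0.0,-0.04,-0.87,1.14,0.013,0.0,0.0,-0.03,-0.66,0.87,0.009,-0.001,0.0,-0.01,-0.41,0.56,0.006,0.0,0.0,-0.01,-0.14,0.19,0.002,0.0,0.0,0,0,0,0,0,0,0,0,0,0,0,0,0,0,0,0,0,0])

```text
time: 23.52
position: [0.5985, -0.0096, 0.2353]
tool_rot: [0.525, 1.5, -0.456]
ft_force: [0.6, 0.2, -1.8]
grip_width: 0.354
```

```bash
python3 look.py 11 280 150 345 240 8; python3 - <<'E'
from plan import *
save('top','t11.png'); b=cv2.imread('pics/t11.png'); cv2.imwrite('pics/c11t.png',cv2.resize(b[150:250,290:400],None,fx=6,fy=6,interpolation=2))
c=cv2.imread('pics/c11.png');cv2.imwrite('pics/c11.png',c[:600] if c.shape[0]<=720 else c)
E
```

```text
t 23.525 p [ 0.5985 -0.0096  0.2353] yaw 54.06 tilt [ 0.026  0.037 -0.999] F [ 0.63  0.21 -1.83] w 30.8 q7 1.03
rivet [255.8 205.9] tipbot [271.8 359.3]
tip +1mm y [ 3.  -0.3] +1z [0.2 1.7] +1x [0.3 2.3]
tip_l 0.62 [0.6097 0.008  0.131 ] tool [105.1  16.1  -1.2]
tip_l 0.54 [ 0.6118 -0.0262  0.0061] tool [228.7 -16.   20.5]
tip_l 0.53 [ 0.5876 -0.0228  0.1312] tool [103.2 -21.7  -1.1]
tip_l 0.46 [ 0.5873 -0.0239  0.1358] tool [ 98.5 -22.6  -0.7]
pliers 0.79 [ 0.5972 -0.009   0.1256] tool [109.6  -5.2  -1.4]
handle_l 0.67 [ 0.6073 -0.0016  0.2529] tool [-17.1  12.4   2.4]
handle_l 0.55 [ 0.5838 -0.018   0.2497] tool [-15.2 -14.8  -7. ]
```

View pics/c11.png

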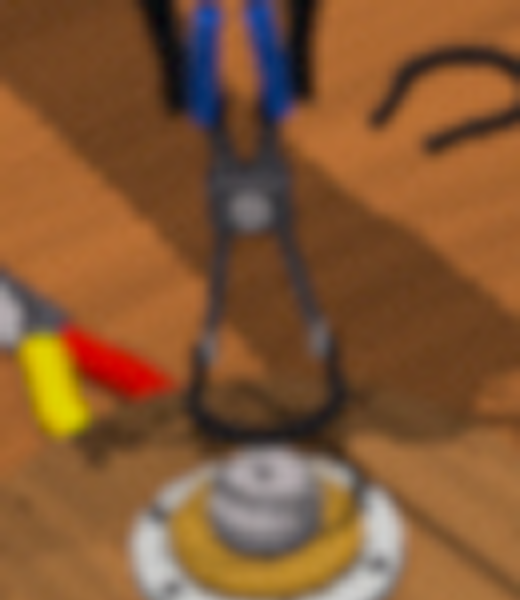

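View pics/c11t.png

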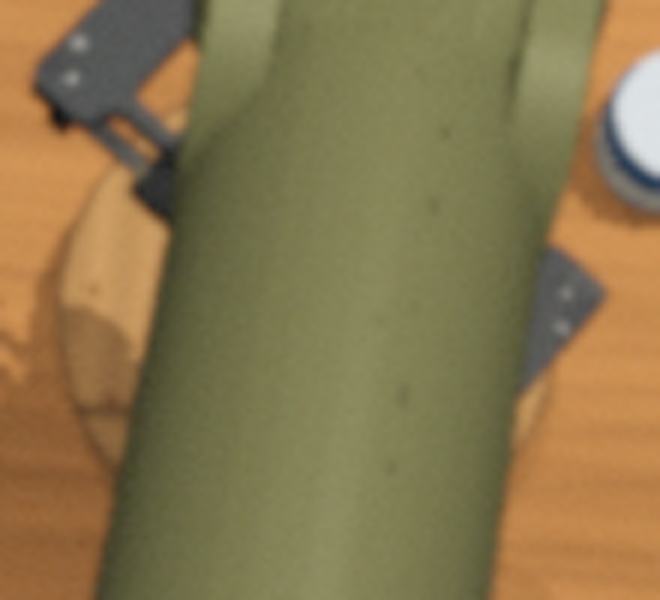

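```bash
cat > sfit.py <<'E'
from plan import *
import ringfit
from scipy.optimize import minimize
def mk(end=19.5,ro=20.9):
    def o(**k):
        rm=ro+3.1; a=np.radians(np.linspace(-105,105,50)); m=np.c_[-4+rm*np.cos(a),rm*np.sin(a)]
        return np.r_[[[-31,-end-2.5]],m,[[-31,end+2.5]]]
    return o
def sfit(fn,p0,z,roi,end=19.5,ro=20.9):
    ringfit.outline=mk(end,ro); im=cv2.imread(fn); x,f=ringfit.fit('scene',im,p0,z,roi); return x,f,im
E
python3 - <<'E'
from sfit import *
s,R=st()
roi=(300,190,327,208)
for z in(.130,.134):
  for e,ro in((18,20.2),(20,21.2)):
    x,f,im=sfit('pics/s11.png',[.618,-.021,-.628],z,roi,e,ro)
    print(z,e,x.round(4),np.degrees(x[2]).round(1),round(f,3))
m=ringfit.render('scene',x,z,roi)
x0,y0,x1,y1=roi
cv2.imwrite('pics/f11.png',cv2.resize(np.hstack([im[y0:y1,x0:x1].max(axis=2),255-m.astype(np.uint8)]),None,fx=14,fy=14,interpolation=0))
E
```

```text
t 23.775 p [ 0.5986 -0.0101  0.2353] yaw 54.02 tilt [ 0.026  0.037 -0.999] F [ 0.81  0.42 -2.35] w 30.89 q7 1.03
0.13 18 [ 0.6204 -0.0226 -0.6339] -36.3 -0.672
0.13 20 [ 0.6191 -0.0215 -0.6481] -37.1 -0.671
0.134 18 [ 0.624  -0.0251 -0.6289] -36.0 -0.675
0.134 20 [ 0.6233 -0.0245 -0.6488] -37.2 -0.673
```

View pics/f11.png

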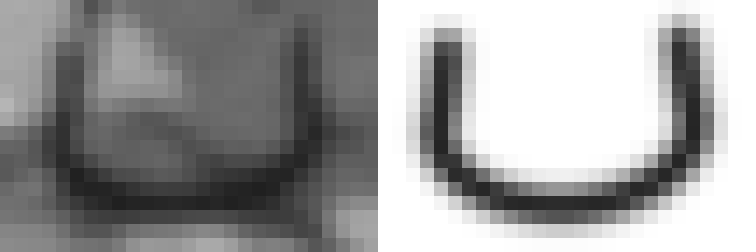

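>>> step_arm(increments=[0.3,-0.1,0,0,0,-0.012,0.6,-0.03,0,0,0,0,0.6,-0.02,0,0,0,0,0.6,-0.02,0,0,0,0,0.3,-0.01,0,0,0,0,0,0,0,0,0,0,0,0,0,0,0,0])

```text
time: 24.65
position: [0.5981, -0.011, 0.2114]
tool_rot: [0.516, 1.504, -0.466]
ft_force: [-0.0, 0.4, -1.1]
grip_width: 0.358
```

```bash
python3 look.py 12 285 170 340 225 11; python3 - <<'E'
from sfit import *
roi=(300,202,328,220)
for z in(.107,.110):
    x,f,im=sfit('pics/s12.png',[.618,-.021,-.628],z,roi,19,20.7)
    c=x[:2]-.004*np.array([np.cos(x[2]),np.sin(x[2])]); d=np.array([.6161,-.0221])-c
    print(z,x.round(4),np.degrees(x[2]).round(1),round(f,3),'need ringx,y',(d@[.809,-.588]*1000).round(2),(d@[.588,.809]*1000).round(2))
E
```

```text
t 24.65 p [ 0.5981 -0.011   0.2114] yaw 54.01 tilt [ 0.02   0.027 -0.999] F [-0.02  0.37 -1.08] w 31.12 q7 1.04
rivet [293.3 147.6] tipbot [312.  353.2]
tip +1mm y [ 4.  -0.3] +1z [0.1 2.5] +1x [0.3 3.2]
tip_l 0.73 [ 0.6203 -0.0244  0.1072] tool [104.2  -1.4  25.8]
tip_l 0.57 [ 0.5849 -0.0234  0.1086] tool [102.2 -21.3  -3.4]
tip_l 0.5 [0.6095 0.0052 0.1083] tool [103.7  16.3  -0.3]
handle_l 0.56 [ 0.6211 -0.0244  0.1094] tool [102.   -0.8  26.4]
handle_l 0.52 [ 0.5809 -0.0168  0.2288] tool [-17.9 -14.2 -10.5]
handle_l 0.49 [ 0.6071 -0.0041  0.2313] tool [-19.5  11.4   3.2]
0.107 [ 0.6194 -0.0248 -0.5723] -32.8 -0.589 need ringx,y -0.27 0.45
0.11 [ 0.6224 -0.0269 -0.5757] -33.0 -0.589 need ringx,y -3.94 0.41
```

View pics/c12.png

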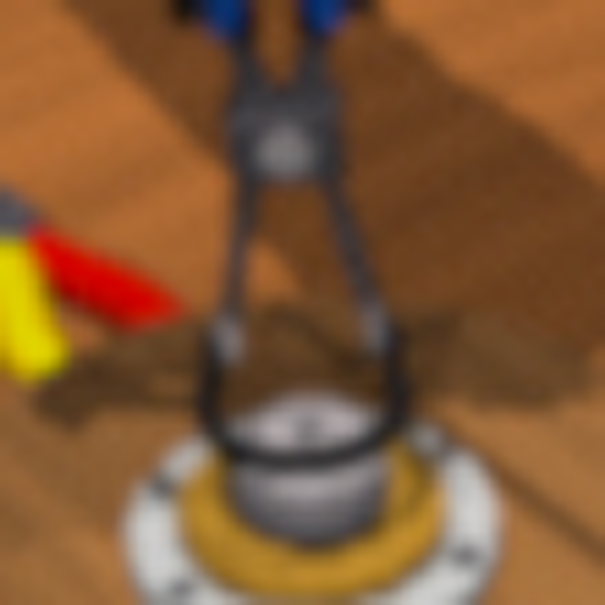

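>>> step_arm(increments=[0.2,0.06,0.05,0,0,0,0.3,-0.01,0,0,0,0,0.3,-0.01,0,0,0,0,0.2,-0.01,0,0,0,0,0,0,0,0,0,0,0,0,0,0,0,0])

```text
time: 25.6
position: [0.5988, -0.0107, 0.2013]
tool_rot: [0.516, 1.504, -0.466]
ft_force: [0.5, -0.3, -1.7]
grip_width: 0.354
```

```bash
python3 look.py 13 285 170 340 225 11
```

```text
t 25.6 p [ 0.5988 -0.0107  0.2013] yaw 54.01 tilt [ 0.02   0.027 -0.999] F [ 0.53 -0.28 -1.66] w 30.81 q7 1.04
rivet [297.4 183. ] tipbot [315.9 386.2]
tip +1mm y [ 4.  -0.3] +1z [0.1 2.5] +1x [0.2 3.2]
tip_l 0.56 [ 0.5873 -0.0264  0.0965] tool [104.1 -22.9  -0.2]
tip_l 0.56 [0.6088 0.005  0.0961] tool [105.7  15.1  -1.2]
pliers 0.56 [ 0.5986 -0.012   0.0949] tool [106.3  -4.7   0.5]
handle_l 0.65 [ 0.5868 -0.0199  0.2177] tool [-16.9 -14.   -4.4]
handle_l 0.61 [ 0.6082 -0.0023  0.2172] tool [-15.5  12.9   2.6]
```

View pics/c13.png

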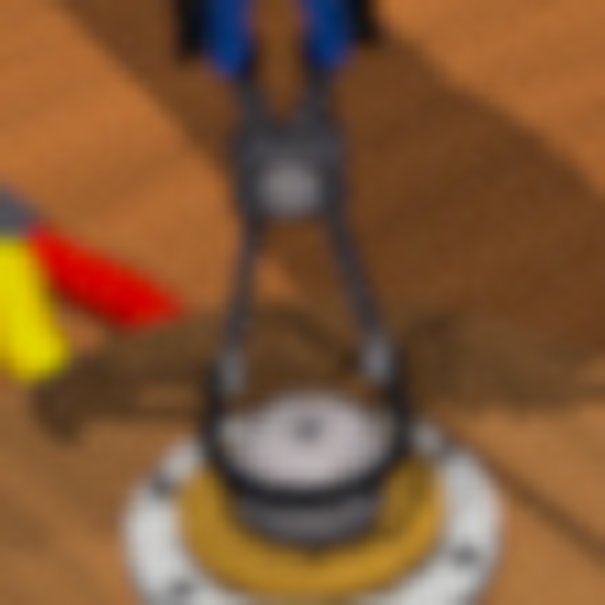

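>>> step_arm(increments=[0.2,0.02,0,0,0,0,0.3,-0.01,0,0,0,0,0.2,0,0,0,0,0,0,0,0,0,0,0,0,0,0,0,0,0])

```text
time: 26.42
position: [0.599, -0.0105, 0.1942]
tool_rot: [0.516, 1.504, -0.466]
ft_force: [0.4, 0.5, -2.2]
grip_width: 0.354
```

```bash
python3 look.py 14 295 185 335 230 14
```

```text
t 26.425 p [ 0.599  -0.0105  0.1942] yaw 54.01 tilt [ 0.019  0.027 -0.999] F [ 0.38  0.48 -2.18] w 30.82 q7 1.04
rivet [241.7  53. ] tipbot [265.  309.6]
tip +1mm y [ 5.1 -0.4] +1z [0.2 3.2] +1x [0.3 4. ]
tip_l 0.47 [0.6092 0.0058 0.0921] tool [102.7  15.7  -1.3]
tip_l 0.44 [ 0.5882 -0.0213  0.0924] tool [101.2 -18.5  -2.4]
pliers 0.81 [ 0.6006 -0.012   0.0901] tool [104.   -3.8   2.2]
handle_l 0.68 [ 0.5879 -0.0222  0.2129] tool [-19.2 -15.5  -2.1]
handle_l 0.63 [ 0.608  -0.0026  0.2118] tool [-17.2  12.2   2.7]
```

View pics/c14.png

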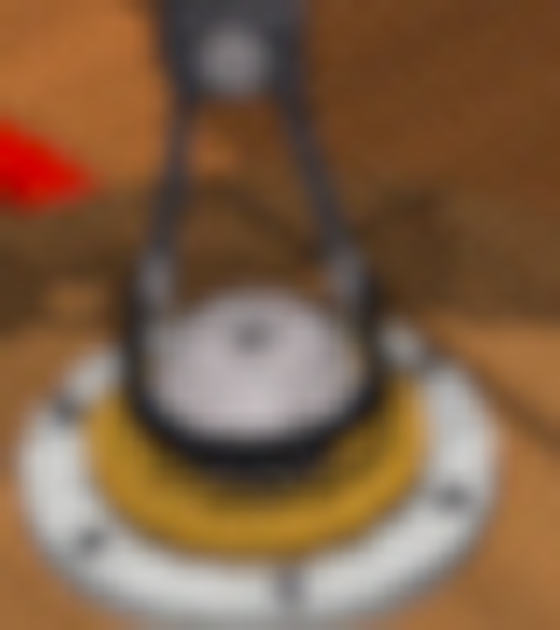

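>>> step_arm(increments=[0.2,0,0,0,0,0,0.3,-0.01,0,0,0,0,0.2,-0.01,0,0,0,0,0,0,0,0,0,0,0,0,0,0,0,0])

```text
time: 27.25
position: [0.599, -0.0104, 0.1872]
tool_rot: [0.516, 1.504, -0.466]
ft_force: [-0.0, 0.0, -2.1]
grip_width: 0.354
```

```bash
python3 look.py 15 295 185 335 230 14
```

```text
t 27.25 p [ 0.599  -0.0104  0.1872] yaw 54.01 tilt [ 0.019  0.027 -0.999] F [-0.    0.01 -2.1 ] w 30.83 q7 1.04
rivet [243.3  82.9] tipbot [266.4 337.6]
tip +1mm y [ 5.1 -0.4] +1z [0.2 3.2] +1x [0.4 3.9]
tip_l 0.65 [0.6107 0.0045 0.0845] tool [103.3  15.5   0.7]
tip_l 0.44 [ 0.589  -0.0251  0.0833] tool [103.3 -21.2   0.6]
pliers 0.75 [ 0.5982 -0.0117  0.0785] tool [108.6  -5.1   0. ]
handle_l 0.68 [ 0.5859 -0.0165  0.203 ] tool [-16.2 -12.1  -7. ]
handle_l 0.68 [ 0.6063 -0.0022  0.2036] tool [-16.   11.5   1. ]
handle_l 0.48 [ 0.6154 -0.0173  0.0745] tool [112.8   0.4  17.3]
```

View pics/c15.png

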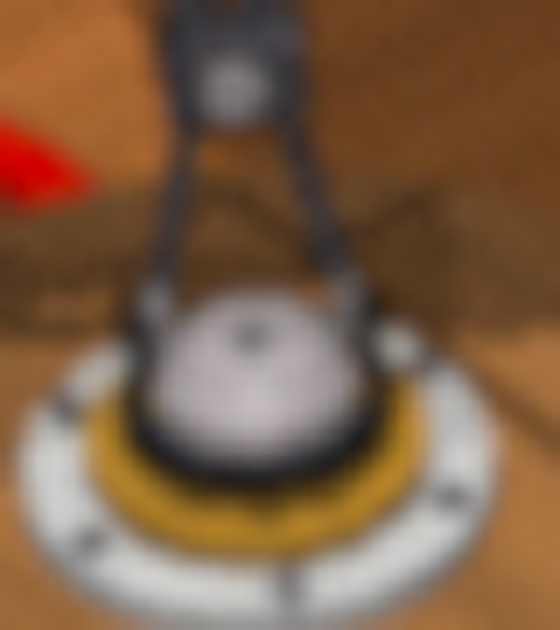

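>>> step_arm(increments=[0.2,-0.01,0,0,0,0,0.2,-0.01,0,0,0,0,0,0,0,0,0,0,0,0,0,0,0,0])

```text
time: 27.95
position: [0.599, -0.0104, 0.1832]
tool_rot: [0.516, 1.504, -0.466]
ft_force: [0.1, 0.0, -1.6]
grip_width: 0.358
```

>>> step_arm(increments=[0.1,0,0,0,0,0,0,0,0,0,0,0,0,0,0,0,0,0])

```text
time: 28.32
position: [0.599, -0.0104, 0.1822]
tool_rot: [0.516, 1.504, -0.466]
ft_force: [-0.7, 0.7, -0.9]
grip_width: 0.355
```

```bash
python3 look.py 16 295 185 335 230 14
```

```text
t 28.325 p [ 0.599  -0.0104  0.1822] yaw 54.01 tilt [ 0.019  0.027 -0.999] F [-0.73  0.66 -0.86] w 30.92 q7 1.05
rivet [244.1 104.1] tipbot [267.1 357.3]
tip +1mm y [ 5.1 -0.4] +1z [0.2 3.2] +1x [0.4 3.9]
tip_l 0.68 [0.6098 0.0084 0.0797] tool [103.2  18.2  -2.4]
tip_l 0.62 [ 0.5881 -0.0219  0.0791] tool [102.5 -19.1  -2.1]
pliers 0.84 [ 0.5984 -0.0114  0.074 ] tool [ 1.081e+02 -4.700e+00  1.000e-01]
handle_l 0.61 [ 0.5865 -0.018   0.1982] tool [-16.4 -12.9  -5.6]
handle_l 0.41 [ 0.6088 -0.0043  0.1983] tool [-15.7  11.3   4.3]
```

View pics/c16.png

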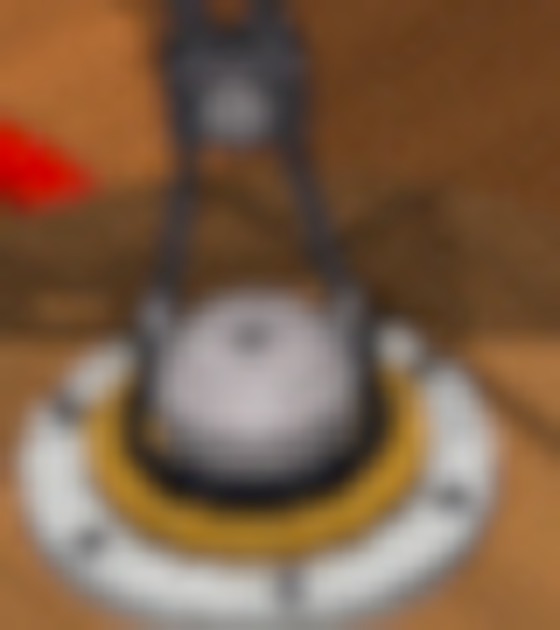

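```bash
python3 - <<'E'
from h import *
f=lambda X:((proj('scene',X)-[295,185]+.5)*14).round(1)
o=np.array([.6161,-.0221]);rx=np.array([.809,-.588])
for z in(.075,.077,.079,.081,.083): print(z,'r27',f([*(o+.027*rx),z])[1],'r21',f([*(o+.021*rx),z])[1],'brass r34',f([*(o+.034*rx),z])[1])
a=cv2.imread('pics/s16.png')[185:230,295:335].astype(int)
x=int(round(255/14))
for y in range(24,42): print(y,(y*14+7),a[y,x-1:x+2].mean(0).round().tolist())
E
```

```text
0.075 r27 518.2 r21 497.9 brass r34 542.0
0.077 r27 510.2 r21 489.9 brass r34 534.1
0.079 r27 502.2 r21 481.9 brass r34 526.1
0.081 r27 494.2 r21 473.9 brass r34 518.0
0.083 r27 486.2 r21 465.9 brass r34 510.0
24 343 [137.0, 135.0, 142.0]
25 357 [161.0, 159.0, 167.0]
26 371 [175.0, 173.0, 181.0]
27 385 [182.0, 179.0, 188.0]
28 399 [186.0, 183.0, 190.0]
29 413 [185.0, 183.0, 190.0]
30 427 [170.0, 168.0, 175.0]
31 441 [142.0, 140.0, 146.0]
32 455 [119.0, 117.0, 123.0]
33 469 [93.0, 92.0, 95.0]
34 483 [54.0, 50.0, 52.0]
35 497 [28.0, 28.0, 32.0]
36 511 [25.0, 58.0, 78.0]
37 525 [36.0, 103.0, 139.0]
38 539 [38.0, 119.0, 162.0]
39 553 [59.0, 113.0, 147.0]
40 567 [116.0, 137.0, 154.0]
41 581 [162.0, 170.0, 175.0]
```

>>> step_arm(increments=[0,0,0,0,0,0,0,0,0,0,0,0])

```text
time: 28.78
position: [0.599, -0.0105, 0.1822]
tool_rot: [0.516, 1.504, -0.466]
ft_force: [0.3, 1.2, -1.9]
grip_width: 0.356
```

```bash
python3 - <<'E'
from plan import *
st()
ims=np.mean([ctrl.get_image('scene')[200:225,300:327].astype(float) for _ in range(4)],axis=0)
st()
a=cv2.cvtColor(ims.round().astype(np.uint8),cv2.COLOR_RGB2BGR)
cv2.imwrite('pics/c17.png',cv2.convertScaleAbs(cv2.resize(a,None,fx=24,fy=24,interpolation=cv2.INTER_CUBIC),alpha=1.5,beta=0))
for y in(8,10,12,14): print(y+200,[tuple(v) for v in a[y,2:26].tolist()][::1])
f=lambda X:((proj('scene',X)-[300,200]+.5)*24).round(1)
o=np.array([.6161,-.0221]);ry=np.array([.588,.809])
for z in(.075,.080,.090): print(z,[f([*(o+k*ry),z]).tolist() for k in(-.0195,0,.0195)])
print('mark',f([*o,.098]))
E
```

```text
t 28.775 p [ 0.599  -0.0105  0.1822] yaw 54.01 tilt [ 0.019  0.027 -0.999] F [ 0.26  1.21 -1.88] w 30.97 q7 1.05
t 28.975 p [ 0.599  -0.0104  0.1822] yaw 54.01 tilt [ 0.019  0.027 -0.999] F [ 0.45  0.97 -1.91] w 30.74 q7 1.05
208 [(40, 64, 92), (44, 61, 83), (54, 63, 78), (86, 86, 92), (105, 102, 106), (102, 102, 109), (122, 122, 130), (146, 146, 153), (152, 150, 159), (145, 143, 150), (130, 127, 134), (128, 127, 133), (144, 142, 149), (152, 150, 158), (150, 148, 157), (138, 136, 144), (118, 116, 123), (100, 99, 104), (75, 74, 79), (61, 64, 68), (85, 91, 98), (93, 103, 112), (70, 83, 100), (43, 64, 88)]
210 [(130, 140, 154), (125, 134, 143), (94, 101, 107), (71, 72, 76), (101, 100, 104), (136, 133, 140), (156, 153, 161), (169, 167, 176), (172, 170, 179), (166, 164, 172), (156, 154, 162), (158, 156, 164), (168, 167, 175), (171, 169, 178), (168, 166, 174), (158, 156, 164), (141, 139, 147), (118, 116, 122), (82, 80, 84), (64, 70, 75), (105, 117, 127), (131, 144, 154), (116, 124, 132), (85, 92, 105)]
212 [(136, 158, 174), (94, 125, 147), (54, 79, 96), (67, 69, 76), (116, 114, 118), (150,
[... 181 characters left out ...]
 (150, 149, 157), (127, 127, 134), (84, 84, 89), (41, 49, 59), (36, 74, 100), (50, 103, 137), (80, 116, 144), (124, 136, 147)]
214 [(58, 120, 157), (38, 88, 119), (34, 51, 66), (54, 66, 78), (92, 101, 113), (130, 130, 137), (151, 149, 157), (165, 163, 171), (173, 171, 179), (180, 178, 186), (187, 184, 192), (188, 185, 192), (181, 178, 186), (170, 168, 177), (160, 158, 166), (146, 144, 151), (129, 127, 134), (103, 104, 110), (64, 70, 78), (36, 44, 52), (32, 58, 78), (38, 100, 136), (71, 132, 174), (128, 157, 181)]
0.075 [[148.2, 382.8], [319.7, 374.0], [491.0, 365.2]]
0.08 [[146.2, 348.8], [318.1, 340.0], [489.8, 331.2]]
0.09 [[142.0, 280.3], [314.8, 271.5], [487.4, 262.7]]
mark [312.2 216.2]
```

View pics/c17.png

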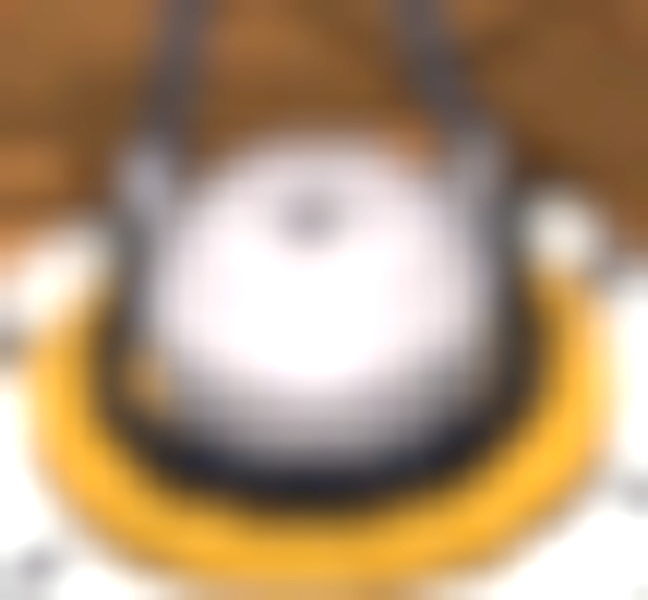

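```bash
python3 - <<'E'
from h import *
from sfit import *
f=lambda X:((proj('scene',X)-[300,200]+.5)*24).round(1)
o=np.array([.6161,-.0221]);ry=np.array([.588,.809]);rx=np.array([.809,-.588])
for z in(.0763,.0803,.085):
    print(z,[f([*(o-a*rx+k*ry),z]).tolist() for a in(.027,.0) for k in(-.0225,.0225)])
roi=(300,203,327,224)
save('scene','s18.png')
for z in(.076,.078,.080,.082):
    x,fv,im=sfit('pics/s18.png',[.6185,-.024,-.628],z,roi,20,21); print(z,x.round(4),round(fv,4))
for n in('groove','end_l','snap_ring'):
  for d in ctrl.spot_point('scene',n):
    X=w('scene',d['xyz'])
    if np.linalg.norm(X[:2]-o)<.05: print(n,round(d['score'],2),X.round(4))
print(st()[0]['time'])
E
```

```text
0.0763 [[117.0, 226.4], [505.6, 206.6], [121.3, 375.3], [517.1, 355.0]]
0.0803 [[115.3, 199.4], [504.7, 179.6], [119.6, 348.1], [516.2, 327.8]]
0.085 [[113.3, 167.5], [503.6, 147.7], [117.6, 316.0], [515.1, 295.7]]
0.076 [ 0.6158 -0.022  -0.6501] -0.5811
0.078 [ 0.6177 -0.0235 -0.6505] -0.58
0.08 [ 0.6196 -0.0248 -0.6496] -0.579
0.082 [ 0.6215 -0.0262 -0.6497] -0.5778
groove 0.85 [ 0.6139 -0.0197  0.0758]
groove 0.33 [ 0.6111 -0.0258  0.0014]
end_l 0.18 [ 0.6142 -0.0218  0.0738]
snap_ring 0.53 [ 0.6105 -0.0254  0.0031]
snap_ring 0.44 [ 0.6172 -0.0233  0.0782]
t 29.175 p [ 0.599  -0.0105  0.1822] yaw 54.01 tilt [ 0.019  0.027 -0.999] F [ 0.2  -0.75 -1.75] w 31.13 q7 1.05
29.175
```

```bash
python3 -c "
import cv2
a=cv2.imread('pics/s18.png');cv2.imwrite('pics/s18b.png',a)"
```

```text
(no output)
```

View pics/s18.png

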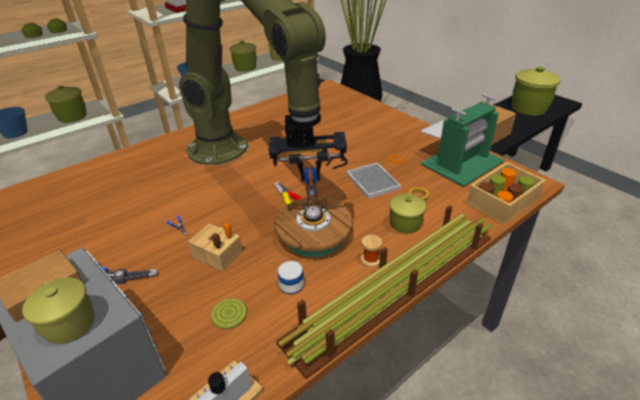

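```bash
python3 - <<'E'
import cv2,numpy as np
r=[]
for k in(0,1,2,3,4,5,11): r.append(cv2.resize(cv2.imread(f'pics/s{k}.png')[180:300,90:230],None,fx=1.8,fy=1.8))
z=np.zeros_like(r[0]); r.append(z)
cv2.imwrite('pics/cmp.png',cv2.resize(np.vstack([np.hstack(r[:4]),np.hstack(r[4:])]),(800,343)))
E
```

```text
(no output)
```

View pics/cmp.png

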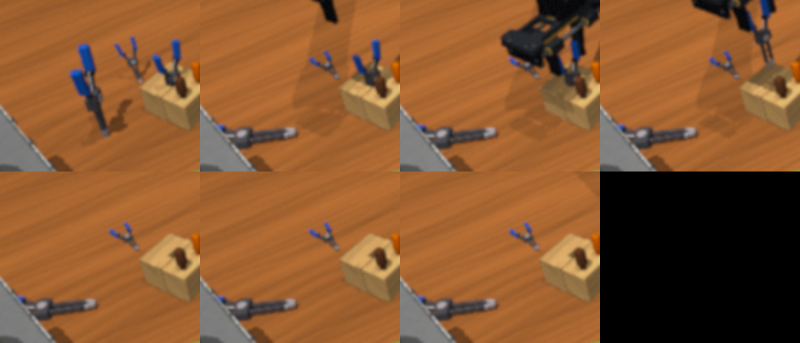

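```bash
python3 - <<'E'
from plan import *
st(); print(ctrl.close_job())
E
```

```text
t 29.175 p [ 0.599  -0.0105  0.1822] yaw 54.01 tilt [ 0.019  0.027 -0.999] F [ 0.2  -0.75 -1.75] w 31.13 q7 1.05
the job is handed in; nothing more can be done
None
```

The job is handed in at 29.2 s. The ring is on the stub at the groove, spread and still squeezed. I took the middle-sized pliers from the block and spread the small black ring out of the tray. I then slid it down over the stub with no contact force in any reading.

**Last checks:**
- **Height:** in the scene picture the ring's underside is at about 76 mm, with the washer top at 75 mm, so it lies in the groove band. It looks level to within what the image can show.
- **Clearance:** the ring is centred sideways to about 0.5 mm. Brass shows through the left gap, but the right gap is hardly visible. Along the ring's own x direction, the single camera left 1–2 mm of uncertainty. The top camera was blocked by the arm.
- **Force:** the wrist reading matched the free-hanging one, about -1.8 N vertical and under 1 N sideways.
- **Spread:** the two measures disagree. The grip opening of about 31 mm implies about 37 mm between the ring's ends, while the picture suggests 40–41 mm. Both are under the 44 mm limit.
- **Tilt:** the pliers sat 2–3° tilted in the grip; I corrected most of that by tilting the tool.

**Other things that moved:** the two look-alike pliers, which stood free on the table, fell over between the first picture and the arm's arrival. In the pictures the gripper was still about 5 cm above their tops, so I believe they fell by themselves, but I can't prove it. They stayed on the table. Nothing else appears to have moved.

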